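Index the assembly stand one hole

TASK

On the assembly stand, hook a fingertip under the orange pull ring and lift the spring pin out of its hole, swing the stand's arm one hole towards the open cardboard kit box, and let the pin drop fully home in that hole. Do not grip the ring or force it, leave everything else on the bench where it is, and finish clear of the stand.

Things in the scene. Friction and masses are not known exactly. Their poses are not given: they have to be found in the camera images.
- stand: Fixed aluminium base plate, 270 x 340 mm, 12 mm thick, on the table. Origin at table height on the arm's vertical pivot axis, z up; own +x points from the middle hole to the pivot, away from the robot. The plate runs from 220 mm before the origin (-x) to 50 mm behind it and 170 mm to either side (y).
- middle_hole (a point): Mouth of the middle hole, where the pin starts, 24 mm above the table, 160 mm from the pivot. The steel index plate around it (75 x 240 mm) has five 12 mm holes on an arc of 160 mm radius about the pivot, 20 degrees (0.349 rad, 56 mm) apart, two on either side of this one.
- swing (a joint): Angle of the dark steel arm (36 mm wide, top 40 mm above the table) about the pivot, rad: 0 = middle hole, positive = ring moves to the stand's +y (robot's left). Holes at -0.698, -0.349, 0, 0.349, 0.698, stops at +-0.76. At 0 the arm points from the pivot along the stand's -x. Turns stiffly (1 N at the ring), stays where left, 1.5 mm play with the pin home. A black kit link near the pivot is 81 mm high.
- pin (a joint): Lift of the spring pin with its ring, m: 0 = fully home in a hole, about 0.008 = resting on the plate between holes, more = tip clear of the plate, stop at 0.020. Slides vertically in the arm's end. The spring pulls down with 3 N at 0, 6 N at the stop. The 9 mm pin has a round tip: dragged along the plate it drops into the next hole by itself.
- ring_top (a point): Middle of the top bar of the orange pull ring, right above the pin, 160 mm from the pivot, 134 mm above the table when the pin is home. The ring stands upright, rigid on the pin, its opening facing along the arm; inner diameter 54 mm, bar 6 mm thick: the opening spans 3 to 57 mm below this point. Behind it (towards the pivot) 50 mm are free above the arm.
- kit_box: Open cardboard kit box, 240 x 200 mm, 60 mm high, fixed, on the robot's left (y > 0) or right (y < 0) of the stand; origin at the middle of its underside. Tells which way to swing. The other box, blue and divided, stands on the opposite side.
- screw_jar: Clear jar, 40 mm across, 50 mm high, white cap, standing loose on the stand's plate, left of the pivot; origin under its centre. Leave alone.
- servo: Loose black servo motor, 40 x 20 x 42 mm, on the stand's plate, right of the pivot; origin under its centre. Leave alone.
- screwdriver: Loose screwdriver with red handle lying on the table on the robot's near left; origin under its middle. Leave alone.
- pliers: Loose pliers with red handles, 180 mm long, lying on the near right; origin under the middle. Leave alone.
- bracket: Loose U-shaped black metal bracket, 60 x 30 x 31 mm, between robot and stand; origin under its centre. Leave alone.
- tape_roll: Loose yellow roll of tape, 70 mm across, 20 mm high, between robot and stand; origin under its centre. Leave alone.
- mug: Loose white mug, 76 mm across, 90 mm high, far left; origin under its centre. Leave alone.

How it is judged:
By the outcome, as a careful person would: the job done as asked, in the order asked, and still so for the second after the job is handed in, with the robot touching nothing.
It also fails if it takes over 45 s, if anything falls off the work surface, if the arm or the gripper's body presses on something with over 40 N, if the wrist force passes 120 N, or if a joint passes its speed limit or range.

ROBOT

A 6-joint arm with a two-finger parallel gripper is mounted at the origin on the work surface. World frame = base frame: x ahead of the robot, y to its left, z up, the work surface at z = 0. Lengths are in m, angles in degrees, forces in N, time in s.
With the tool pointing down it reaches from about 0.35 to 0.875 m from the base axis. Payload 4.2 kg.
Tool frame: the origin (TCP) lies at the very end of the fingers, on their centre line; the grasp point (between the pads) lies behind it (r.grip_point_offset is the z of the grasp point in the tool frame, in m); z points along the fingers, y is the direction in which the jaws open and shut (so a half turn about z gives the same grasp; the last joint's range is limited). The gripper opens to 87 mm and grips with 3 to 60 N. Pads are 19 mm wide; open, the fingers measure 117 mm over their backs; the gripper's body (75 mm by 190 mm) begins 51 mm behind the grasp point.
Start: joints at [78.701, 22.042, 0.453, 0, -68.411, -14.817], TCP at [0.275, 0.561, 0.223] pointing down, gripper open.
Joint ranges: [-179.83, 179.83], [-69.29, 118.12], [-61.27, 80.66], [-181.25, 117.63], [-171.15, -9.14], [-177.46, 177.46]. Speed limits (degrees/s): [159.86, 159.86, 180, 180, 180, 180].

INTERFACE

Orientations are given as a 3x3 rotation matrix whose columns are the frame's x, y, z axes.
In Python, from station import r, capture, workorder gives the robot as it stands. The module is installed in compiled form; this text tells all that it offers.
- The arm moves only by the shell command python3 -m crank 'ROWS'. ROWS is JSON, a list of rows, each an object with "delta_rot": the turn, a rotation vector about the tool's x, y, z in rad, a list of three; "linear": the shift along the tool's x, y, z in m, a list of three; "gripper": the opening in per cent of the stroke, from 0 (shut) to 100 (fully open). A call has 1 to 10 rows; each row shifts and turns the commanded pose from where the row before left it, along the tool's axes as they then stand; what a row does not reach is not made up. A row lasts 1/8 s, in which the tool goes at most 62.5 mm and 10.7 degrees, less where a joint would pass 70% of its speed; a pose out of reach is approached as far as the arm can. A call is refused whole if a number of a shift passes 0.0625 or a number of a turn 0.188, either way. A call with a gripper value outside its range is refused whole. The fingers move at their own pace and stop on an object; the grip force is fixed at half the most. Time passes only in rows, so rows that do not move let the fingers close. It gives the time, the measured TCP pose, the force and the opening at its end, in the units of the state.
- r.sense(): the state, without advancing time (a new reading comes with each control period).
- capture(name): name is "side" or "top"; returns a dict with "img" (400x640x3 uint8, blue, green, red), "fx", "fy", "cx", "cy" (pixels), "world_from_camera" (4x4, takes a point from camera to world coordinates). Camera axes: x right, y down, z forward; pixel columns grow to the right and rows downward; lengths in m; the calibration is good to about 2 mm. A picture is of the moment at which its call begins. There is no depth.
- workorder.finish_job(): hands the job in, once; it reports no verdict.
The state is a dict: "time_s": time; "joints": joint angles; "joint_velocities": joint speeds; "effort": joint torques, N m; "tcp_pos": TCP position; "ee_rot": TCP orientation; "wrist_force": force on the tool from outside, world axes, zero at the start; "moment": the same for the moment, N m; "gripper_width": opening from 0.0 (shut) to 1.0 (fully open).
Only numpy, scipy, OpenCV 4.12 (cv2) and the standard library are available. Lean on these libraries where they do the work, as an engineer would, in place of code of your own. Each camera call takes 0.05 s, during which the arm holds its last target.

## Working session

There is one attempt and no reset: what is moved stays moved. The work goes in short steps, Python scripts to look and compute and a shell command to move; the robot and the scene stay as the last step left them, time stands still between calls to the robot, and variables do not carry over. Pictures are saved under pics/ and viewed, and the job is handed in when it is done.

```bash
mkdir -p pics
python3 - <<'E'
from station import r, capture
import cv2, numpy as np
s=r.sense();print(s, r.grip_point_offset)
for n in("side","top"):
    c=capture(n);cv2.imwrite(f"pics/{n}0.png",c["img"]);print(n,c["fx"],c["fy"],c["cx"],c["cy"]);print(np.round(c["world_from_camera"],4).tolist())
E
```

```text
{'time_s': 0.0, 'joints': array([ 7.87024781e+01,  2.20899178e+01,  3.79356621e-01, -2.92405494e-02,
       -6.84110738e+01, -1.48165588e+01]), 'joint_velocities': array([ 0.02530957, -0.06984036,  0.03370881,  0.00151209, -0.05261474,
       -0.1792301 ]), 'effort': array([-1.90321643e-04, -3.90667140e+01,  1.87406981e+01,  4.21990424e+00,
        1.10452058e-02, -1.95807424e-04]), 'tcp_pos': array([0.27481541, 0.56066211, 0.22146495]), 'ee_rot': array([[ 8.97836579e-01, -4.40327947e-01, -8.81228154e-04],
       [-4.40328821e-01, -8.97834380e-01, -1.98878656e-03],
       [ 8.45213719e-05,  2.17363548e-03, -9.99997634e-01]]), 'wrist_force': array([ 0.54730197, -0.44915018, -0.6215634 ]), 'moment': array([-0.07965234, -0.00813569,  0.00221819]), 'gripper_width': 0.9978731570389548} -0.0187
side 482.1696936363377 482.1696936363377 318.81772663093597 199.9909654823003
[[-0.9993, -0.0308, 0.0202, 0.5133], [-0.0331, 0.5128, -0.8579, 1.2958], [0.0161, -0.858, -0.5134, 0.9028], [0.0, 0.0, 0.0, 1.0]]
top 440.49742213077616 440.49742213077616 310.6466764533439 194.33060501484366
[[0.0167, -0.9901, 0.1394, 0.3575], [-0.9996, -0.0196, -0.0192, 0.0022], [0.0218, -0.139, -0.99, 1.3939], [0.0, 0.0, 0.0, 1.0]]
```

View pics/side0.png

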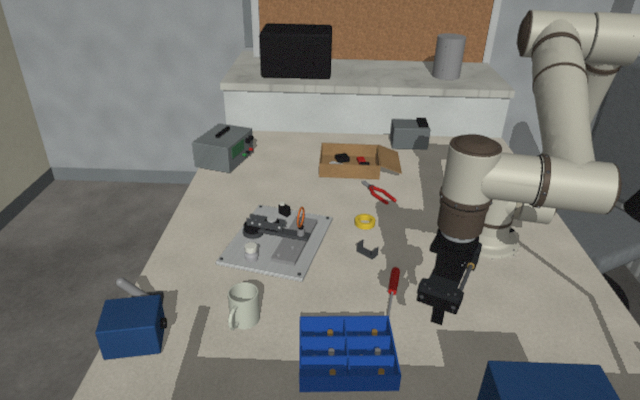

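View pics/top0.png

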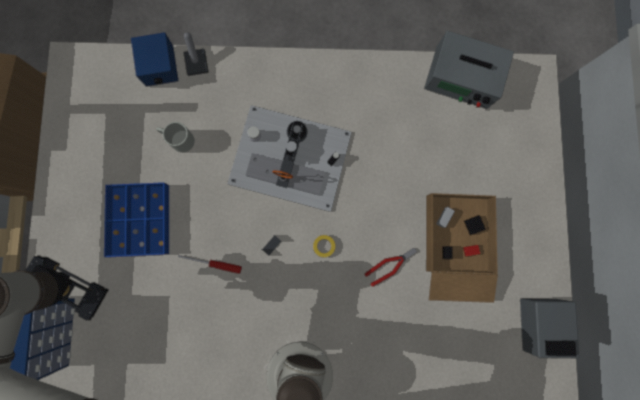

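The cardboard box is on the robot's right (y<0; top view at about 460,235), so the swing is negative. The stand is at about (292,160) in the top view. The ring is at about (283,174) in top and (301,216) in side. Next I'll measure them.

```bash
cat > h.py <<'E'
import cv2, numpy as np
from station import r, capture
def ray(c,u,v):
    T=np.array(c["world_from_camera"]);d=T[:3,:3]@np.array([(u-c["cx"])/c["fx"],(v-c["cy"])/c["fy"],1]);return T[:3,3],d/np.linalg.norm(d)
def plane(c,u,v,z):
    o,d=ray(c,u,v);return o+d*(z-o[2])/d[2]
def cross(c1,p1,c2,p2):
    o1,d1=ray(c1,*p1);o2,d2=ray(c2,*p2)
    t=np.linalg.lstsq(np.c_[d1,-d2],o2-o1,rcond=None)[0];a=o1+d1*t[0];b=o2+d2*t[1];return (a+b)/2,np.linalg.norm(a-b)
def proj(c,P):
    T=np.linalg.inv(np.array(c["world_from_camera"]));q=T[:3,:3]@np.array(P)+T[:3,3];return c["fx"]*q[0]/q[2]+c["cx"],c["fy"]*q[1]/q[2]+c["cy"]
def orange(c,box):
    x0,y0,x1,y1=box;h=cv2.cvtColor(c["img"],cv2.COLOR_BGR2HSV)
    m=cv2.inRange(h,(3,110,60),(20,255,255));k=np.zeros_like(m);k[y0:y1,x0:x1]=m[y0:y1,x0:x1];return k
E
python3 - <<'E'
from h import *
s=capture("side");t=capture("top")
for n,c,b in(("s",s,(285,195,320,250)),("t",t,(260,155,310,195))):
    m=orange(c,b);ys,xs=np.nonzero(m);print(n,len(xs),xs.min(),xs.max(),ys.min(),ys.max(),xs.mean(),ys.mean())
    for y in range(ys.min(),ys.max()+1):print(y,xs[ys==y])
a=cv2.resize(s["img"][190:290,205:345],None,fx=5.5,fy=5.5,interpolation=cv2.INTER_CUBIC)
b=cv2.resize(t["img"][95:220,220:365],None,fx=4.7,fy=4.7,interpolation=cv2.INTER_CUBIC)
cv2.imwrite("pics/s1.png",a);cv2.imwrite("pics/t1.png",b)
E
```

```text
s 80 297 304 207 227 300.15 217.7125
207 [301 302]
208 [300 301 302 303]
209 [299 300 303]
210 [299 300 303]
211 [299 300 303]
212 [298 299 303]
213 [298 299 303]
214 [298 299 302 303 304]
215 [298 302 303]
216 [297 298 302 303]
217 [297 298 302 303]
218 [297 298 302 303]
219 [297 298 302 303]
220 [297 298 301 302 303]
221 [297 298 301 302 303]
222 [297 298 301 302]
223 [297 298 300 301 302]
224 [297 298 300 301 302]
225 [297 298 299 300 301]
226 [298 299 300 301]
227 [299 300]
t 89 273 291 170 178 282.6741573033708 174.13483146067415
170 [274]
171 [273 274 275 276 277 278 279 280 281 282]
172 [273 274 275 276 277 278 279 280 281 282 283 284 285]
173 [275 276 277 279 280 281 282 283 284 285 286 287]
174 [277 278 279 280 281 282 283 284 285 286 287 288 289]
175 [278 279 280 281 282 283 284 285 286 287 288 289 290 291]
176 [280 281 282 283 284 285 286 287 288 289 290 291]
177 [282 283 284 285 286 287 288 289 290 291]
178 [287 288 289 290]
```

```bash
sleep 1
```

```text
(no output)
```

View pics/s1.png

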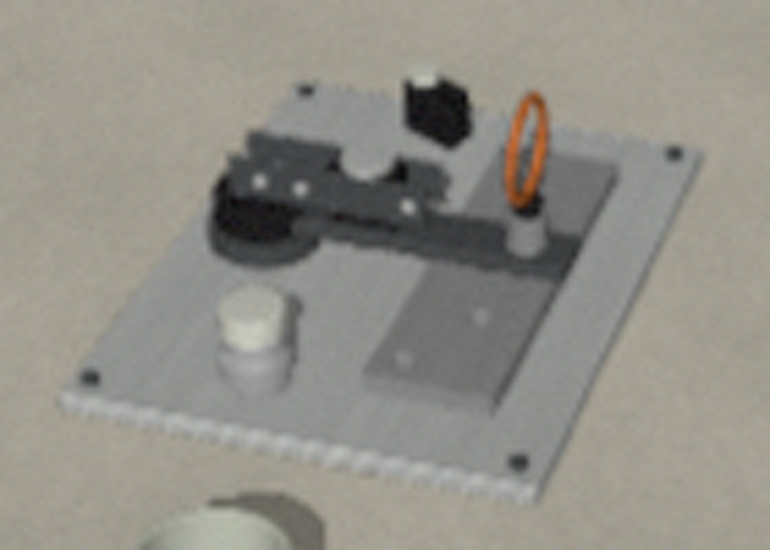

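View pics/t1.png

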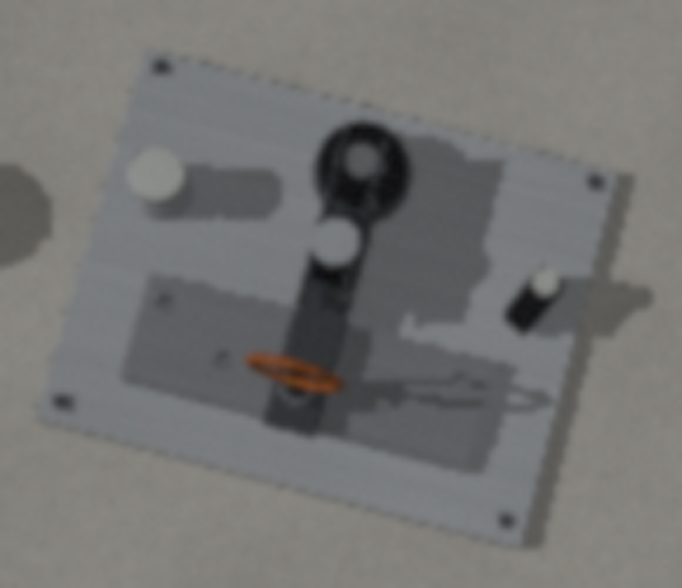

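The zooms show the ring side-on and the plate corners clearly. The pin sits in the middle hole, and two holes are visible on the left of the arm. Now the stand pose from the corners, checked against the ring triangulation.

Run:
```python
from h import *
s=capture("side");t=capture("top")
# top corners FL(+x+y), FR(+x,-y), NR, NL
tc=[(251.5,105.8),(353,131.8),(332.5,211.6),(228.6,184.2)]
loc=np.array([[.05,.17],[.05,-.17],[-.22,-.17],[-.22,.17]])
def fit(W):
    W=np.array(W)[:,:2];a=loc-loc.mean(0);b=W-W.mean(0)
    th=np.arctan2((a[:,0]*b[:,1]-a[:,1]*b[:,0]).sum(),(a*b).sum());R=np.array([[np.cos(th),-np.sin(th)],[np.sin(th),np.cos(th)]])
    o=W.mean(0)-R@loc.mean(0);print("yaw",np.degrees(th),"o",o,"res mm",np.round((W-(loc@R.T+o))*1e3,1).tolist());return th,R,o
th,R,o=fit([plane(t,*p,.012) for p in tc])
sc=[(205+x/5.5,190+y/5.5) for x,y in [(60,393),(300,85),(700,152),(535,490)]]
sc=[sc[0],sc[1],sc[2],sc[3]]
th2,R2,o2=fit([plane(s,*p,.012) for p in sc])
mids={}
for n,c,b in(("s",s,(285,195,320,250)),("t",t,(260,155,310,195))):
    m=orange(c,b);mids[n]=cv2.fitEllipse(max(cv2.findContours(m,0,cv2.CHAIN_APPROX_NONE)[0],key=cv2.contourArea));print(mids[n])
C,g=cross(s,mids["s"][0],t,mids["t"][0]);print("ring centre",C,g)
print("top bar",cross(s,(301.5,207.5),t,(284,173)))
for q in((R,o),(R2,o2)):print("ring expected xy",q[0]@[-.16,0]+q[1], "next hole",q[0]@(-.16*np.array([np.cos(.349),-np.sin(.349)]))*[1,1]+q[1])
# overlay with avg
for c,n,off,sc_ in((s,"s",(205,190,345,290),5.5),(t,"t",(220,95,365,220),4.7)):
    im=cv2.resize(c["img"][off[1]:off[3],off[0]:off[2]],None,fx=sc_,fy=sc_,interpolation=cv2.INTER_CUBIC)
    def dot(P,col):
        u,v=proj(c,P);cv2.circle(im,(int((u-off[0]+.5)*sc_),int((v-off[1]+.5)*sc_)),3,col,-1)
    def W(x,y,z):return [*(R@[x,y]+o),z]
    for l in loc:dot(W(*l,.012),(0,255,0))
    for a in(-.698,-.349,0,.349,.698):dot(W(-.16*np.cos(a),-.16*np.sin(-a),.024),(0,0,255))
    for f in np.arange(0,6.28,.5):dot(W(-.16,.03*np.cos(f),.104+.03*np.sin(f)),(255,0,0))
    cv2.imwrite(f"pics/{n}2.png",im)
```

```text
yaw -13.668416097864878 o [0.75155353 0.0187471 ] res mm [[-1.5, 0.4], [-0.6, -0.2], [0.8, -0.0], [1.3, -0.2]]
yaw -14.332622361592858 o [0.7509453  0.02940607] res mm [[-1.7, -3.2], [-2.0, 5.0], [3.1, 2.1], [0.6, -3.9]]
((300.1686096191406, 217.34100341796875), (6.071928024291992, 20.553037643432617), 7.002437114715576)
((283.0235290527344, 174.19313049316406), (4.924807071685791, 19.37185287475586), 108.5526123046875)
ring centre [0.59852544 0.06050915 0.09968253] 0.0003694046129043007
top bar (array([0.59528153, 0.05630252, 0.13275084]), np.float64(0.0016752353865233062))
ring expected xy [0.59608481 0.05655551] next hole [0.61838612 0.10744005]
ring expected xy [0.59592531 0.06901418] next hole [0.61881499 0.11963678]
```

```bash
sleep 1
```

```text
(no output)
```

View pics/s2.png

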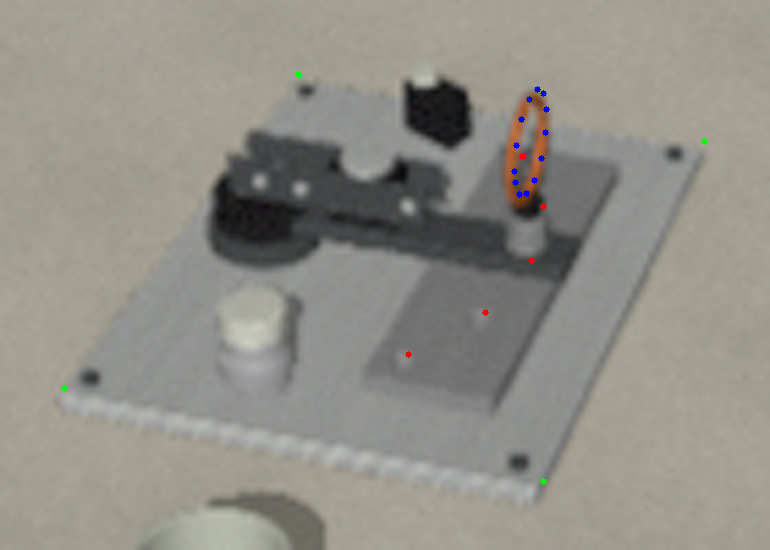

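View pics/t2.png

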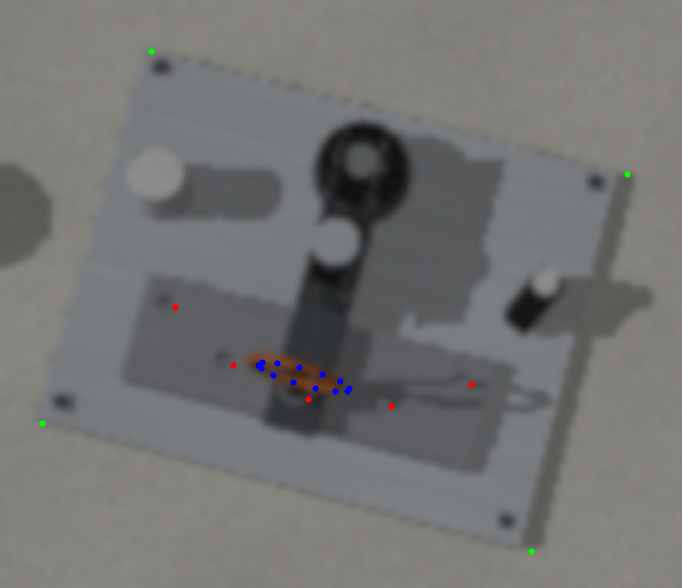

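The right-hand corners were biased by a few mm by the plate's shadow. The ring triangulation is tighter (0.4 mm ray gap). It puts the ring centre at (0.598, 0.060, 0.100) against an expected height of 0.104, so I'll use that with heading -13.7°. The pivot is then near (0.754, 0.023) and the target ring position near (0.595, 0.005). I'll carry the tool over with the gripper closed.

```bash
python3 -m crank '[{"linear":[0.02,0.018,-0.01],"delta_rot":[0,0,0],"gripper":0},{"linear":[0.039,0.035,-0.006],"delta_rot":[0,0,0],"gripper":0},{"linear":[0.04,0.036,-0.006],"delta_rot":[0,0,0],"gripper":0},{"linear":[0.04,0.036,-0.006],"delta_rot":[0,0,0],"gripper":0},{"linear":[0.04,0.036,-0.006],"delta_rot":[0,0,0],"gripper":0},{"linear":[0.04,0.036,-0.006],"delta_rot":[0,0,0],"gripper":0},{"linear":[0.04,0.036,0],"delta_rot":[0,0,0],"gripper":0},{"linear":[0.04,0.036,0],"delta_rot":[0,0,0],"gripper":0},{"linear":[0.04,0.036,0],"delta_rot":[0,0,0],"gripper":0},{"linear":[0.012,0.011,0],"delta_rot":[0,0,0],"gripper":0}]'
```

```text
time_s: 1.55
tcp_pos: [0.4512, 0.1198, 0.2632]
ee_rot: [[0.896, -0.444, 0.001], [-0.444, -0.896, 0.0], [0.001, -0.001, -1.0]]
wrist_force: [-0.4, -0.4, -0.6]
gripper_width: 0.017
```

```bash
python3 -m crank '[{"linear":[0,0,0],"delta_rot":[0,0,-0.11],"gripper":0},{"linear":[0,0,0],"delta_rot":[0,0,-0.107],"gripper":0},{"linear":[0,0,0],"delta_rot":[0,0.15,0],"gripper":0},{"linear":[0,0,0],"delta_rot":[0,0.15,0],"gripper":0},{"linear":[0,0,0],"delta_rot":[0,0.15,0],"gripper":0},{"linear":[0,0,0],"delta_rot":[0,0,0],"gripper":0}]'; python3 -c "
from h import *
s=r.sense();print(s['joints'],s['ee_rot'])"
```

```text
time_s: 2.3
tcp_pos: [0.4473, 0.1199, 0.2595]
ee_rot: [[0.877, -0.234, 0.419], [-0.208, -0.972, -0.107], [0.433, 0.006, -0.902]]
wrist_force: [0.5, -0.6, 0.3]
gripper_width: 0.001
[ 47.94940732  -6.23055557 -43.45458214  32.72634644 -45.09874402
   6.72944325] [[ 0.87717535 -0.23383042  0.41938854]
 [-0.20812273 -0.97225645 -0.10678167]
 [ 0.43272201  0.00638196 -0.90150481]]
```

```bash
python3 -m crank '[{"linear":[0.044,0.011,0.021],"delta_rot":[0,0,0],"gripper":0},{"linear":[0.044,0.011,0.021],"delta_rot":[0,0,0],"gripper":0},{"linear":[0,0,0],"delta_rot":[0,0.15,0],"gripper":0},{"linear":[0,0,0],"delta_rot":[0,0.15,0],"gripper":0},{"linear":[0,0,0],"delta_rot":[0,0.15,0],"gripper":0},{"linear":[0,0,0],"delta_rot":[0,0,0],"gripper":0}]'; python3 -c "
from h import *
s=r.sense();print(s['joints'])"
```

```text
time_s: 3.05
tcp_pos: [0.5617, 0.0573, 0.2838]
ee_rot: [[0.713, -0.275, 0.645], [-0.191, -0.961, -0.198], [0.674, 0.018, -0.738]]
wrist_force: [0.1, -0.1, -0.3]
gripper_width: 0.005
[ 23.18398242  -1.38372616 -50.28147035  77.42006791 -26.54008467
 -16.45884273]
```

The pose drifted because the wrist passed near its singularity, with j5 small. A quick estimate shows that pitching further should still fit, with j4 around 105–110. I'll pitch on in smaller turns.

```bash
python3 -m crank '[{"linear":[-0.01,0,-0.02],"delta_rot":[0,0.08,0],"gripper":0},{"linear":[-0.01,0,-0.02],"delta_rot":[0,0.08,0],"gripper":0},{"linear":[-0.01,0,-0.02],"delta_rot":[0,0.08,0],"gripper":0},{"linear":[0,0,0],"delta_rot":[0,0,0],"gripper":0}]'; python3 -c "
from h import *
s=r.sense();print(s['joints'])"
```

```text
time_s: 3.55
tcp_pos: [0.4999, 0.0764, 0.3039]
ee_rot: [[0.538, -0.273, 0.797], [-0.139, -0.962, -0.236], [0.831, 0.017, -0.556]]
wrist_force: [0.2, 0.7, -0.0]
gripper_width: 0.004
[ 17.54014265  -8.61711507 -60.99648344 113.93006056 -30.61615117
 -46.7008673 ]
```

```bash
cat > kin.py <<'E'
import numpy as np, itertools
from scipy.optimize import least_squares
from scipy.spatial.transform import Rotation as Ro
D=[([78.702,22.09,.379,-.029,-68.411,-14.817],[.27482,.56066,.22146],[[.897837,-.440328,-.000881],[-.440329,-.897834,-.001989],[.0000845,.00217,-1]]),
([47.949,-6.231,-43.455,32.726,-45.099,6.729],[.4473,.1199,.2595],[[.87718,-.23383,.41939],[-.20812,-.97226,-.10678],[.43272,.00638,-.9015]]),
([23.184,-1.384,-50.281,77.420,-26.540,-16.459],[.5617,.0573,.2838],[[.713,-.275,.645],[-.191,-.961,-.198],[.674,.018,-.738]]),
([17.540,-8.617,-60.996,113.93,-30.616,-46.701],[.4999,.0764,.3039],[[.538,-.273,.797],[-.139,-.962,-.236],[.831,.017,-.556]])]
Rz=lambda a:Ro.from_euler('z',a,degrees=True).as_matrix()
Ry=lambda a:Ro.from_euler('y',a,degrees=True).as_matrix()
def fk(q,p,s4=1,s6=1,c6=0):
    h,x0,lat,a2,e,d4,w,L=p
    A=Rz(q[0]);B=A@Ry(q[1]);C=A@Ry(q[1]-q[2]+90);W=C@Rz(s4*q[3]);E=W@Ry(-q[4]);T=E@Rz(s6*q[5]+c6)
    P=A@[x0,-lat,h]+B@[0,0,a2]+C@[e,0,d4]+W@[0,w,0]+E@[0,0,L]
    return P,T
if __name__=="__main__":
    for s4,s6,c6 in itertools.product((1,-1),(1,-1),(0,180)):
        e=[np.linalg.norm(fk(q,np.zeros(8),s4,s6,c6)[1]-np.array(R)) for q,_,R in D];print(s4,s6,c6,np.round(e,3))
E
python3 kin.py
```

```text
1 1 0 [1.422 2.758 2.755 2.614]
1 1 180 [2.445 1.251 1.389 1.703]
1 -1 0 [2.    2.675 2.506 1.521]
1 -1 180 [2.    1.421 1.799 2.724]
-1 1 0 [1.422 2.221 1.351 0.084]
-1 1 180 [2.445 1.752 2.485 2.827]
-1 -1 0 [2.    2.    1.999 2.   ]
-1 -1 180 [2. 2. 2. 2.]
```

```bash
cat >> kin.py <<'E'
    for c6 in(90,-90):
        print(c6,[round(np.linalg.norm(fk(q,np.zeros(8),-1,-1,c6)[1]-np.array(R)),3) for q,_,R in D])
    f=lambda p:np.concatenate([np.concatenate([(fk(q,p,-1,-1,90)[0]-np.array(P)) for q,P,_ in D]),1e-3*(np.array(p)-[.2,0,.1,.4,0,.4,0,.25])])
    s=least_squares(f,[.2,0,.1,.4,0,.4,0,.25]);print(np.round(s.x,4),np.abs(s.fun[:12]).max())
E
python3 kin.py|tail -3
```

```text
-90 [np.float64(0.0), np.float64(0.0), np.float64(0.001), np.float64(0.001)]
[ 1.613e-01 -2.000e-04 -1.000e-04  5.647e-01  3.000e-04  4.222e-01
 -1.599e-01  3.066e-01] 1.9951064025358622e-05
```

The kinematic model fits to 0.02 mm, so I can plan the hook orientation with joint margins and check the link heights.

```bash
cat > plan.py <<'E'
import numpy as np
from scipy.optimize import least_squares
from scipy.spatial.transform import Rotation as Ro
from kin import fk,Rz,Ry
P0=[.1613,-.0002,-.0001,.5647,.0003,.4222,-.1599,.3066]
lo=np.array([-179.83,-69.29,-61.27,-181.25,-171.15,-177.46]);hi=np.array([179.83,118.12,80.66,117.63,-9.14,177.46])
def Rt(head,el,roll=0):
    a,b=np.radians(head),np.radians(el)
    z=np.array([np.cos(b)*np.cos(a),np.cos(b)*np.sin(a),np.sin(b)]);y=np.array([np.sin(a),-np.cos(a),0]);x=np.cross(y,z)
    return np.c_[x,y,z]@Rz(roll)
def ik(P,R,q0):
    def f(q):
        p,T=fk(q,P0,-1,-1,-90);return np.r_[(p-P)*10,(Ro.from_matrix(R.T@T)).as_rotvec()*2]
    s=least_squares(f,np.clip(q0,lo+1,hi-1),bounds=(lo,hi),xtol=1e-10);return s.x,np.linalg.norm(s.fun)
def links(q):
    A=Rz(q[0]);B=A@Ry(q[1]);C=A@Ry(q[1]-q[2]+90);W=C@Rz(-q[3])
    e=np.array([0,0,P0[0]])+B@[0,0,P0[3]];f=e+C@[0,0,P0[5]];return e,f,f+W@[0,P0[6],0]
E
python3 - <<'E'
from plan import *
q0=np.array([17.5,-8.6,-60,113,-30,-46])
rc=np.array([.5985,.0605,.104])
piv=np.array([.754,.0227])
rng=np.random.default_rng(0)
for phi in(-40,-25,-13.7,0,15,30):
  for el in(-45,-35,-25,-15,0):
    R=Rt(phi,el);z=R[:,2];out=[]
    # ring plane crossing point on tool axis at 28mm behind the tip; points: pre(-90mm), in, lifted+swung
    best=None
    for k in range(14):
        qs=q0 if k==0 else rng.uniform(lo*.6,hi*.6)
        q,e=ik(rc+z*.03,R,qs)
        if e<1e-3:
            m=np.min(np.r_[q-lo,hi-q]);
            if best is None or m>best[0]:best=(m,q)
    if best is None: print(phi,el,"none");continue
    q=best[1]
    res=[]
    for P in(rc-z*.06,rc+z*.03+[0,0,.035],np.array([.595,.005,.104])+z*.03+[0,0,.035],np.array([.595,.005,.104])-z*.06):
        qq,e=ik(P,R,q);res.append((round(float(np.min(np.r_[qq-lo,hi-qq])),1) if e<1e-3 else 'x'))
    print(phi,el,round(best[0],1),np.round(q).astype(int),res,np.round([l[2] for l in links(q)],2))
E
```

```text
-40 -45 7.4 [ 16  25 -51 110 -39 -72] [8.6, 10.7, 3.9, 5.4] [0.67 0.26 0.3 ]
-40 -35 none
-40 -25 none
-40 -15 none
-40 0 0.8 [  22   47  -57  117  -96 -102] [0.4, 0.3, 'x', 'x'] [0.55 0.14 0.1 ]
-25 -45 none
-25 -35 none
-25 -25 none
-25 -15 none
-25 0 none
-13.7 -45 none
-13.7 -35 none
-13.7 -25 none
-13.7 -15 none
-13.7 0 none
0 -45 none
0 -35 18.9 [ -14   25  -42 -159  -33 -100] [15.4, 15.7, 11.9, 11.4] [0.67 0.29 0.26]
0 -25 12.5 [ -16   31  -49 -163  -55  -93] [3.9, 14.3, 17.5, 7.8] [0.64 0.23 0.22]
0 -15 9.0 [ -17   40  -52 -163  -77  -89] ['x', 9.7, 12.3, 0.4] [0.6  0.17 0.18]
0 0 8.8 [ -17   54  -53 -162 -105  -85] ['x', 8.0, 10.3, 1.8] [0.5  0.09 0.1 ]
15 -45 none
15 -35 16.8 [ -12   23  -29 -121  -26 -130] [12.0, 10.1, 13.3, 16.3] [0.68 0.35 0.26]
15 -25 23.5 [ -19   29  -38 -136  -47 -107] [17.5, 26.0, 28.8, 21.1] [0.65 0.26 0.22]
15 -15 19.0 [ -23   37  -42 -140  -67  -97] [10.4, 20.1, 23.3, 14.7] [0.61 0.19 0.18]
15 0 18.1 [ -24   51  -43 -141  -93  -87] [9.9, 17.5, 20.5, 13.8] [0.52 0.1  0.1 ]
30 -45 0.1 [  3  21 -19 -69 -20 177] [13.2, 10.4, 5.4, 5.6] [0.69 0.41 0.3 ]
30 -35 22.8 [ -10   24  -22  -96  -32 -147] [19.9, 19.3, 19.2, 20.2] [0.68 0.37 0.26]
30 -25 33.8 [ -18   29  -28 -112  -47 -124] [28.7, 34.5, 37.3, 31.5] [0.66 0.3  0.22]
30 -15 30.1 [ -23   36  -31 -119  -62 -111] [24.2, 31.0, 33.7, 28.0] [0.62 0.23 0.18]
30 0 28.6 [ -26   47  -33 -123  -85  -98] [22.9, 28.2, 31.3, 27.0] [0.54 0.13 0.1 ]
```

Keeping the present wrist branch is infeasible at this heading. The j4≈-160 branch works with heading 0° and elevation -30°, and the ring normal goes from -13.7° to +6.3°, so 0° suits both ends. I'll plan the re-branching path.

```bash
cat > go.py <<'E'
from plan import *
def deltas(qs):
    out=[]
    for a,b in zip(qs[:-1],qs[1:]):
        pa,Ta=fk(a,P0,-1,-1,-90);pb,Tb=fk(b,P0,-1,-1,-90)
        out.append((Ta.T@(pb-pa),Ro.from_matrix(Ta.T@Tb).as_rotvec()))
    return out
E
python3 - <<'E'
from go import *
q0=np.array([17.540,-8.617,-60.996,113.93,-30.616,-46.701])
rc=np.array([.5985,.0605,.104]);R=Rt(0,-30);z=R[:,2]
rng=np.random.default_rng(1);sol=[]
for k in range(30):
    q,e=ik(rc-z*.06+[0,0,.0],R,rng.uniform(lo*.8,hi*.8) if k else np.array([-15,28,-46,-160,-45,-96]))
    if e<1e-3 and not any(np.allclose(q,s,atol=1) for s in sol):sol.append(q);print(np.round(q,1))
qt=sol[0]
for via in (None,np.array([10,5,-30,0,-60,-20.]),np.array([10,0,-35,-20,-45,-20.])):
    pts=[q0,qt] if via is None else [q0,via,qt]
    L=[]
    for a,b in zip(pts[:-1],pts[1:]):
        for t in np.linspace(0,1,9):
            q=a+(b-a)*t;p,T=fk(q,P0,-1,-1,-90);l=links(q);L.append(1);print(np.round(q).astype(int),np.round(p,3),np.round(T[:,2],2),[round(x[2],2) for x in l])
    print()
E
```

```text
[ -18.1   15.9  -52.3 -155.   -39.6 -100.5]
[ 18  -9 -61 114 -31 -47] [0.5   0.076 0.304] [ 0.8  -0.24 -0.56] [np.float64(0.72), np.float64(0.39), np.float64(0.47)]
[ 13  -6 -60  80 -32 -53] [ 0.479 -0.079  0.244] [ 0.53 -0.41 -0.74] [np.float64(0.72), np.float64(0.38), np.float64(0.47)]
[  9  -2 -59  47 -33 -60] [ 0.384 -0.175  0.161] [ 0.21 -0.37 -0.91] [np.float64(0.73), np.float64(0.37), np.float64(0.44)]
[  4   1 -58  13 -34 -67] [ 0.263 -0.176  0.082] [-0.02 -0.13 -0.99] [np.float64(0.73), np.float64(0.37), np.float64(0.39)]
[  0   4 -57 -21 -35 -74] [ 0.176 -0.089  0.031] [-0.06  0.2  -0.98] [np.float64(0.72), np.float64(0.36), np.float64(0.33)]
[ -5   7 -56 -54 -36 -80] [0.172 0.039 0.02 ] [ 0.11  0.47 -0.87] [np.float64(0.72), np.float64(0.35), np.float64(0.29)]
[ -9  10 -54 -88 -37 -87] [0.26  0.14  0.045] [ 0.42  0.55 -0.73] [np.float64(0.72), np.float64(0.34), np.float64(0.27)]
[ -14   13  -53 -121  -39  -94] [0.406 0.155 0.091] [ 0.72  0.37 -0.59] [np.float64(0.71), np.float64(0.33), np.float64(0.27)]
[ -18   16  -52 -155  -40 -100] [0.547 0.06  0.134] [ 0.87 -0.   -0.5 
[... 3799 characters left out ...]
0.33  0.64 -0.69] [np.float64(0.72), np.float64(0.41), np.float64(0.31)]
[ -4   8 -44 -87 -42 -60] [0.362 0.174 0.107] [ 0.48  0.64 -0.6 ] [np.float64(0.72), np.float64(0.39), np.float64(0.29)]
[  -8   10  -46 -104  -42  -70] [0.405 0.185 0.12 ] [ 0.64  0.56 -0.52] [np.float64(0.72), np.float64(0.37), np.float64(0.28)]
[ -11   12  -48 -121  -41  -80] [0.457 0.17  0.132] [ 0.77  0.42 -0.48] [np.float64(0.71), np.float64(0.35), np.float64(0.28)]
[ -15   14  -50 -138  -40  -90] [0.508 0.127 0.138] [ 0.85  0.22 -0.47] [np.float64(0.71), np.float64(0.33), np.float64(0.28)]
[ -18   16  -52 -155  -40 -100] [0.547 0.06  0.134] [ 0.87 -0.   -0.5 ] [np.float64(0.7), np.float64(0.31), np.float64(0.29)]
```

```bash
cat > cart.py <<'E'
from go import *
from scipy.spatial.transform import Slerp
def run(q,segs):
    # segs: (P,R,n); returns list of q
    Q=[q]
    p,T=fk(q,P0,-1,-1,-90)
    for P,R,n in segs:
        P=np.array(P);sl=Slerp([0,1],Ro.from_matrix([T,R]))
        for i in range(1,n+1):
            t=i/n;q2,e=ik(p+(P-p)*t,sl(t).as_matrix(),Q[-1])
            if e>1e-3:print("FAIL",P,t,e)
            Q.append(q2)
        p,T=P,R
    return Q
def show(Q):
    m=0
    for a,b in zip(Q[:-1],Q[1:]):
        d=np.abs(b-a)/np.array([14,14,15.7,15.7,15.7,15.7]);p,T=fk(b,P0,-1,-1,-90)
        print(np.round(b).astype(int),np.round(p,3),np.round(T[:,2],2),round(d.max(),2),np.round([l[2] for l in links(b)],2))
E
python3 - <<'E'
from cart import *
q0=np.array([17.540,-8.617,-60.996,113.93,-30.616,-46.701])
rc=np.array([.5985,.0605,.104])
segs=[((.50,.05,.30),Rt(-16,-60),3),((.48,.05,.29),Rt(-16,-87),4),((.46,.05,.27),Rt(55,-87),8),((.44,.12,.24),Rt(55,-40),6),((.50,.08,.17),Rt(0,-32),8)]
Q=run(q0,segs);show(Q)
E
```

```text
FAIL [0.5  0.08 0.17] 0.625 0.03883728538818787
FAIL [0.5  0.08 0.17] 0.75 0.13134643702106236
FAIL [0.5  0.08 0.17] 0.875 0.2771255384195796
FAIL [0.5  0.08 0.17] 1.0 0.424286218665687
[ 28  -9 -57  84 -31 -25] [0.5   0.068 0.303] [ 0.71 -0.21 -0.68] 1.93 [0.72 0.4  0.51]
[ 35  -8 -50  56 -36  -4] [0.5   0.059 0.301] [ 0.6  -0.18 -0.78] 1.74 [0.72 0.44 0.54]
[ 36  -6 -40  36 -42  15] [0.5  0.05 0.3 ] [ 0.48 -0.14 -0.87] 1.32 [0.72 0.49 0.57]
[ 35  -4 -33  24 -49  26] [0.495 0.05  0.298] [ 0.38 -0.11 -0.92] 0.74 [0.72 0.52 0.58]
[ 32  -2 -26  15 -55  34] [0.49  0.05  0.295] [ 0.27 -0.08 -0.96] 0.57 [0.73 0.55 0.59]
[ 30   1 -20   8 -62  41] [0.485 0.05  0.292] [ 0.16 -0.05 -0.99] 0.45 [0.73 0.57 0.59]
[ 27   4 -15   2 -69  47] [0.48 0.05 0.29] [ 0.05 -0.01 -1.  ] 0.44 [0.72 0.59 0.6 ]
[ 27   4 -15   2 -69  56] [0.478 0.05  0.288] [ 0.05 -0.01 -1.  ] 0.58 [0.72 0.59 0.59]
[ 26   3 -16   1 -68  65] [0.475 0.05  0.285] [ 0.05  0.   -1.  ] 0.58 [0.73 0.59 0.59]
[ 26   3 -16   1 -68  74] [0.472 0.05  0.283] [ 0.05  0.01 -1.  ] 0.59 [0.73 0.59 0.59]
[ 26   3 -16   0 -68  83] [0.47 0.05 0.2
[... 920 characters left out ...]
 5  -5 -29 -58 -39 172] [0.448 0.115 0.231] [ 0.52  0.58 -0.63] 0.5 [0.72 0.55 0.42]
[  7  -5 -32 -59 -30 169] [0.455 0.11  0.223] [ 0.6   0.51 -0.62] 0.54 [0.72 0.53 0.41]
[ 11  -6 -34 -61 -21 164] [0.463 0.105 0.214] [ 0.66  0.44 -0.6 ] 0.59 [0.72 0.52 0.4 ]
[ 16  -5 -37 -60 -10 157] [0.47  0.1   0.205] [ 0.72  0.36 -0.59] 0.69 [0.72 0.5  0.39]
[ 10  -4 -36 -77  -9 174] [0.478 0.094 0.195] [ 0.78  0.29 -0.56] 1.09 [0.72 0.5  0.37]
[  7  -2 -36 -84  -9 177] [0.485 0.087 0.188] [ 0.79  0.25 -0.56] 0.42 [0.73 0.49 0.36]
[  4  -1 -35 -87  -9 177] [0.493 0.078 0.182] [ 0.8   0.22 -0.57] 0.23 [0.73 0.49 0.36]
[  2   1 -35 -91  -9 177] [0.5   0.069 0.175] [ 0.8   0.19 -0.57] 0.24 [0.73 0.48 0.35]
```

Run:
```python
from cart import *
q0=np.array([17.540,-8.617,-60.996,113.93,-30.616,-46.701])
segs=[((.50,.05,.30),Rt(-16,-60),5),((.48,.05,.28),Rt(-16,-87),4),((.43,.05,.22),Rt(53,-87,180),11),((.38,.16,.16),Rt(53,-40,180),6),((.45,.16,.15),Rt(28,-30,180),4),((.51,.08,.15),Rt(0,-30,180),4)]
Q=run(q0,segs);show(Q)
```

```text
[ 24  -9 -59  96 -30 -34] [0.5   0.071 0.303] [ 0.75 -0.22 -0.63] 1.14 [0.72 0.39 0.5 ]
[ 30  -9 -56  78 -32 -21] [0.5   0.066 0.302] [ 0.69 -0.2  -0.7 ] 1.17 [0.72 0.41 0.52]
[ 34  -8 -51  61 -35  -8] [0.5   0.061 0.302] [ 0.62 -0.18 -0.76] 1.04 [0.72 0.43 0.53]
[ 36  -8 -46  47 -38   4] [0.5   0.055 0.301] [ 0.55 -0.16 -0.82] 0.89 [0.72 0.46 0.55]
[ 36  -6 -40  36 -42  15] [0.5  0.05 0.3 ] [ 0.48 -0.14 -0.87] 0.75 [0.72 0.49 0.57]
[ 35  -4 -33  24 -48  25] [0.495 0.05  0.295] [ 0.38 -0.11 -0.92] 0.73 [0.72 0.52 0.58]
[ 32  -2 -27  15 -55  34] [0.49 0.05 0.29] [ 0.27 -0.08 -0.96] 0.57 [0.73 0.55 0.58]
[ 30   1 -21   8 -61  41] [0.485 0.05  0.285] [ 0.16 -0.05 -0.99] 0.45 [0.73 0.57 0.59]
[ 27   4 -16   2 -68  47] [0.48 0.05 0.28] [ 0.05 -0.01 -1.  ] 0.42 [0.72 0.58 0.59]
[ 27   4 -17   2 -67  36] [0.475 0.05  0.275] [ 0.04 -0.01 -1.  ] 0.64 [0.72 0.58 0.58]
[ 27   4 -17   2 -67  26] [0.471 0.05  0.269] [ 0.04 -0.01 -1.  ] 0.64 [0.72 0.57 0.58]
[ 27   4 -18   1 -66  16] [0.466 0.05  0.264] [ 0.03 -0.   -1.  ] 0.64 [0.72 0.57 0.57]
[ 27   4 -19   1 -66   6] [0.462 0.05  0.258] [ 0.03 
[... 1201 characters left out ...]
398 0.16  0.158] [ 0.55  0.57 -0.61] 0.51 [0.73 0.47 0.34]
[  1   0 -40 -87 -31  22] [0.415 0.16  0.155] [ 0.63  0.53 -0.57] 0.65 [0.73 0.45 0.33]
[  -3    3  -42 -100  -31   34] [0.433 0.16  0.153] [ 0.7   0.47 -0.54] 0.79 [0.73 0.43 0.32]
[  -8    6  -45 -114  -34   48] [0.45 0.16 0.15] [ 0.76  0.41 -0.5 ] 0.92 [0.72 0.4  0.3 ]
[ -11    6  -47 -122  -33   54] [0.465 0.14  0.15 ] [ 0.81  0.31 -0.5 ] 0.52 [0.72 0.38 0.3 ]
[ -14    7  -50 -132  -33   62] [0.48 0.12 0.15] [ 0.84  0.21 -0.5 ] 0.63 [0.72 0.37 0.3 ]
[ -16    9  -53 -144  -35   71] [0.495 0.1   0.15 ] [ 0.86  0.11 -0.5 ] 0.73 [0.72 0.35 0.3 ]
[ -17   11  -56 -156  -38   79] [0.51 0.08 0.15] [ 0.87  0.   -0.5 ] 0.8 [0.72 0.33 0.3 ]
```

The path is feasible and smooth, and all links stay high. Here are the rows for the first stage, from the measured state.

```bash
cat >> cart.py <<'E'
def rows(segs):
    from station import r
    s=r.sense();Q=run(s['joints'],segs);show(Q)
    for l,w in deltas(Q):print(np.round(l,3).tolist(),np.round(w,3).tolist())
E
python3 -c "
from cart import *
rows([((.50,.05,.30),Rt(-16,-60),6),((.48,.05,.28),Rt(-16,-87),4)])"
```

```text
[ 23  -9 -60  99 -30 -36] [0.5   0.072 0.303] [ 0.75 -0.22 -0.62] 0.95 [0.72 0.39 0.49]
[ 28  -9 -57  84 -31 -25] [0.5   0.068 0.303] [ 0.71 -0.21 -0.68] 0.99 [0.72 0.4  0.51]
[ 32  -9 -54  69 -33 -15] [0.5   0.063 0.302] [ 0.66 -0.19 -0.73] 0.92 [0.72 0.42 0.53]
[ 35  -8 -50  56 -36  -4] [0.5   0.059 0.301] [ 0.6  -0.18 -0.78] 0.82 [0.72 0.44 0.54]
[ 36  -7 -45  45 -39   6] [0.5   0.054 0.301] [ 0.54 -0.16 -0.83] 0.71 [0.72 0.46 0.55]
[ 36  -6 -40  36 -42  15] [0.5  0.05 0.3 ] [ 0.48 -0.14 -0.87] 0.61 [0.72 0.49 0.57]
[ 35  -4 -33  24 -48  25] [0.495 0.05  0.295] [ 0.38 -0.11 -0.92] 0.73 [0.72 0.52 0.58]
[ 32  -2 -27  15 -55  34] [0.49 0.05 0.29] [ 0.27 -0.08 -0.96] 0.57 [0.73 0.55 0.58]
[ 30   1 -21   8 -61  41] [0.485 0.05  0.285] [ 0.16 -0.05 -0.99] 0.45 [0.73 0.57 0.59]
[ 27   4 -16   2 -68  47] [0.48 0.05 0.28] [ 0.05 -0.01 -1.  ] 0.42 [0.72 0.58 0.59]
[0.0, 0.004, 0.001] [0.002, -0.076, 0.002]
[0.0, 0.004, 0.001] [0.002, -0.076, 0.002]
[0.0, 0.004, 0.001] [0.002, -0.076, 0.002]
[0.0, 0.004, 0.001] [0.002, -0.076, 0.002]
[0.001, 0.004, 0.001] [0.002, -0.076, 0.002]
[0.001, 0.004, 0.001] [0.002, -0.076, 0.002]
[-0.007, 0.001, 0.002] [-0.0, -0.118, 0.0]
[-0.006, 0.001, 0.003] [0.0, -0.118, -0.0]
[-0.006, 0.001, 0.003] [-0.0, -0.118, 0.0]
[-0.006, 0.001, 0.004] [-0.0, -0.118, 0.0]
```

```bash
python3 -m crank '[{"linear":[0,0.004,0.001],"delta_rot":[0,-0.07,0],"gripper":0},{"linear":[0,0.004,0.001],"delta_rot":[0,-0.075,0],"gripper":0},{"linear":[0,0.004,0.001],"delta_rot":[0,-0.075,0],"gripper":0},{"linear":[0,0.004,0.001],"delta_rot":[0,-0.075,0],"gripper":0},{"linear":[0,0.004,0.001],"delta_rot":[0,-0.075,0],"gripper":0},{"linear":[0,0.004,0.001],"delta_rot":[0,-0.08,0],"gripper":0},{"linear":[-0.006,0.001,0.003],"delta_rot":[0,-0.118,0],"gripper":0},{"linear":[-0.006,0.001,0.003],"delta_rot":[0,-0.118,0],"gripper":0},{"linear":[-0.006,0.001,0.003],"delta_rot":[0,-0.118,0],"gripper":0},{"linear":[-0.006,0.001,0.004],"delta_rot":[0,-0.118,0],"gripper":0}]'
python3 -c "
from cart import *
rows([((.43,.05,.22),Rt(53,-87,180),11)])"
```

```text
time_s: 4.8
tcp_pos: [0.4785, 0.0576, 0.278]
ee_rot: [[0.962, -0.268, 0.046], [-0.267, -0.963, -0.023], [0.05, 0.009, -0.999]]
wrist_force: [-0.8, 0.1, 0.1]
gripper_width: 0.007
[ 28   4 -17   2 -68  36] [0.474 0.057 0.273] [ 0.04 -0.02 -1.  ] 0.64 [0.72 0.57 0.58]
[ 28   4 -17   2 -67  26] [0.47  0.056 0.267] [ 0.03 -0.02 -1.  ] 0.63 [0.72 0.57 0.57]
[ 28   4 -18   1 -67  16] [0.465 0.056 0.262] [ 0.03 -0.01 -1.  ] 0.63 [0.72 0.57 0.57]
[ 28   4 -19   1 -66   6] [0.461 0.055 0.257] [ 0.03 -0.   -1.  ] 0.63 [0.72 0.56 0.56]
[ 27   4 -20   1 -65  -4] [0.456 0.054 0.252] [ 0.02  0.   -1.  ] 0.63 [0.72 0.56 0.56]
[ 27   3 -21   0 -65 -14] [0.452 0.053 0.246] [ 0.02  0.01 -1.  ] 0.63 [0.72 0.55 0.55]
[ 27   3 -22   0 -64 -24] [0.448 0.053 0.241] [ 0.02  0.02 -1.  ] 0.63 [0.73 0.55 0.55]
[ 27   3 -22  -1 -63 -34] [0.443 0.052 0.236] [ 0.02  0.02 -1.  ] 0.63 [0.73 0.54 0.54]
[ 27   3 -24  -1 -62 -43] [0.439 0.051 0.231] [ 0.02  0.03 -1.  ] 0.63 [0.73 0.54 0.54]
[ 27   2 -25  -1 -61 -53] [0.434 0.051 0.225] [ 0.03  0.04 -1.  ] 0.64 [0.73 0.54 0.53]
[ 27   2 -26  -2 -60 -64] [0.43 0.05 0.22] [ 0.03  0.04 -1.  ] 0.64 [0.73 0.53 0.53]
[-0.004, 0.002, 0.005] [0.001, -0.007, 0.177]
[-0.004, 0.003, 0.005] [0.001, -0.007, 0.177]
[-0.003, 0.003, 0.005] [0.001, -0.007, 0.177]
[-0.003, 0.004, 0.005] [0.001, -0.007, 0.177]
[-0.002, 0.004, 0.005] [0.001, -0.007, 0.177]
[-0.001, 0.004, 0.005] [0.001, -0.007, 0.177]
[-0.0, 0.005, 0.005] [0.001, -0.007, 0.177]
[0.0, 0.005, 0.005] [0.001, -0.007, 0.177]
[0.001, 0.004, 0.005] [0.001, -0.007, 0.177]
[0.002, 0.004, 0.005] [0.001, -0.007, 0.177]
[0.003, 0.004, 0.005] [0.001, -0.007, 0.177]
```

```bash
python3 -m crank '[{"linear":[-0.004,0.003,0.006],"delta_rot":[0,-0.007,0.184],"gripper":0},{"linear":[-0.004,0.003,0.006],"delta_rot":[0,-0.007,0.184],"gripper":0},{"linear":[-0.003,0.004,0.006],"delta_rot":[0,-0.007,0.184],"gripper":0},{"linear":[-0.003,0.004,0.006],"delta_rot":[0,-0.007,0.184],"gripper":0},{"linear":[-0.002,0.005,0.006],"delta_rot":[0,-0.007,0.184],"gripper":0},{"linear":[-0.001,0.005,0.006],"delta_rot":[0,-0.007,0.184],"gripper":0},{"linear":[0,0.005,0.006],"delta_rot":[0,-0.007,0.184],"gripper":0},{"linear":[0.001,0.005,0.006],"delta_rot":[0,-0.007,0.184],"gripper":0},{"linear":[0.002,0.005,0.005],"delta_rot":[0,-0.007,0.184],"gripper":0},{"linear":[0.003,0.005,0.005],"delta_rot":[0,-0.007,0.184],"gripper":0}]'
python3 -c "
from cart import *
rows([((.397,.123,.18),Rt(53,-56,180),4),((.38,.16,.16),Rt(53,-40,180),4)])"
```

```text
time_s: 6.05
tcp_pos: [0.4297, 0.0456, 0.2182]
ee_rot: [[-0.52, -0.854, 0.027], [-0.853, 0.521, 0.031], [-0.041, -0.007, -0.999]]
wrist_force: [0.2, 0.2, -0.8]
gripper_width: 0.009
[ 27  -1 -29  -6 -53 -57] [0.422 0.065 0.209] [ 0.1   0.14 -0.98] 0.46 [0.73 0.52 0.51]
[ 27  -3 -32 -12 -45 -54] [0.413 0.084 0.199] [ 0.18  0.25 -0.95] 0.48 [0.73 0.52 0.49]
[ 27  -5 -35 -19 -37 -49] [0.405 0.104 0.19 ] [ 0.26  0.35 -0.9 ] 0.48 [0.72 0.51 0.47]
[ 25  -6 -37 -30 -31 -40] [0.397 0.123 0.18 ] [ 0.34  0.45 -0.83] 0.7 [0.72 0.5  0.43]
[ 23  -6 -37 -38 -30 -31] [0.393 0.132 0.175] [ 0.37  0.49 -0.79] 0.59 [0.72 0.5  0.42]
[ 19  -5 -37 -48 -30 -19] [0.388 0.141 0.17 ] [ 0.4   0.53 -0.74] 0.76 [0.72 0.5  0.4 ]
[ 13  -4 -37 -59 -32  -5] [0.384 0.151 0.165] [ 0.43  0.57 -0.69] 0.86 [0.72 0.49 0.38]
[  7  -2 -38 -69 -36   8] [0.38 0.16 0.16] [ 0.46  0.61 -0.64] 0.88 [0.73 0.48 0.36]
[-0.012, 0.017, 0.01] [0.006, -0.138, 0.024]
[-0.01, 0.017, 0.011] [0.006, -0.138, 0.024]
[-0.008, 0.018, 0.012] [0.006, -0.138, 0.024]
[-0.006, 0.018, 0.013] [0.006, -0.138, 0.024]
[-0.001, 0.009, 0.007] [-0.0, -0.07, 0.0]
[-0.001, 0.009, 0.007] [-0.0, -0.07, 0.0]
[-0.0, 0.009, 0.007] [0.0, -0.07, 0.0]
[0.0, 0.009, 0.007] [-0.0, -0.07, -0.0]
```

```bash
python3 -m crank '[{"linear":[-0.012,0.017,0.01],"delta_rot":[0.006,-0.138,0.024],"gripper":0},{"linear":[-0.01,0.017,0.011],"delta_rot":[0.006,-0.138,0.024],"gripper":0},{"linear":[-0.008,0.018,0.012],"delta_rot":[0.006,-0.138,0.024],"gripper":0},{"linear":[-0.006,0.018,0.013],"delta_rot":[0.006,-0.138,0.024],"gripper":0},{"linear":[-0.001,0.009,0.007],"delta_rot":[0,-0.07,0],"gripper":0},{"linear":[-0.001,0.009,0.007],"delta_rot":[0,-0.07,0],"gripper":0},{"linear":[0,0.009,0.007],"delta_rot":[0,-0.07,0],"gripper":0},{"linear":[0,0.009,0.007],"delta_rot":[0,-0.07,0],"gripper":0}]'
python3 -c "
from cart import *
rows([((.45,.16,.15),Rt(28,-30,180),5),((.51,.07,.145),Rt(0,-30,180),5)])"
```

```text
time_s: 7.05
tcp_pos: [0.3825, 0.1598, 0.1628]
ee_rot: [[-0.376, -0.802, 0.464], [-0.516, 0.597, 0.614], [-0.77, -0.008, -0.638]]
wrist_force: [-0.7, -0.3, -0.4]
gripper_width: 0.008
[  5  -1 -38 -76 -34  13] [0.396 0.16  0.16 ] [ 0.53  0.59 -0.61] 0.4 [0.73 0.47 0.35]
[  3   0 -39 -83 -32  19] [0.409 0.16  0.158] [ 0.6   0.55 -0.58] 0.48 [0.73 0.46 0.34]
[  0   1 -40 -92 -31  27] [0.423 0.16  0.155] [ 0.66  0.51 -0.56] 0.57 [0.73 0.45 0.33]
[  -4    3  -42 -102  -31   37] [0.436 0.16  0.153] [ 0.71  0.46 -0.53] 0.66 [0.73 0.42 0.31]
[  -8    6  -45 -114  -34   48] [0.45 0.16 0.15] [ 0.76  0.41 -0.5 ] 0.74 [0.72 0.4  0.3 ]
[ -11    6  -47 -120  -33   53] [0.462 0.142 0.149] [ 0.8   0.33 -0.5 ] 0.4 [0.72 0.39 0.3 ]
[ -14    7  -49 -127  -33   59] [0.474 0.124 0.148] [ 0.83  0.25 -0.5 ] 0.46 [0.72 0.37 0.3 ]
[ -16    8  -51 -136  -34   65] [0.486 0.106 0.147] [ 0.85  0.17 -0.5 ] 0.52 [0.72 0.36 0.3 ]
[ -18   10  -53 -145  -36   72] [0.498 0.088 0.146] [ 0.86  0.08 -0.5 ] 0.57 [0.72 0.34 0.3 ]
[ -18   11  -56 -154  -39   79] [0.51  0.07  0.145] [ 0.87  0.   -0.5 ] 0.6 [0.71 0.33 0.3 ]
[-0.003, -0.011, 0.008] [0.072, -0.033, 0.052]
[-0.003, -0.01, 0.009] [0.072, -0.033, 0.052]
[-0.004, -0.009, 0.01] [0.072, -0.033, 0.052]
[-0.004, -0.008, 0.01] [0.072, -0.033, 0.052]
[-0.004, -0.007, 0.011] [0.072, -0.033, 0.052]
[-0.0, -0.022, 0.002] [0.085, 0.0, 0.049]
[-0.001, -0.021, 0.004] [0.085, 0.0, 0.049]
[-0.002, -0.021, 0.006] [0.085, -0.0, 0.049]
[-0.003, -0.02, 0.008] [0.085, 0.0, 0.049]
[-0.004, -0.019, 0.009] [0.085, -0.0, 0.049]
```

```bash
python3 -m crank '[{"linear":[-0.003,-0.011,0.008],"delta_rot":[0.072,-0.033,0.052],"gripper":0},{"linear":[-0.003,-0.01,0.009],"delta_rot":[0.072,-0.033,0.052],"gripper":0},{"linear":[-0.004,-0.009,0.01],"delta_rot":[0.072,-0.033,0.052],"gripper":0},{"linear":[-0.004,-0.008,0.01],"delta_rot":[0.072,-0.033,0.052],"gripper":0},{"linear":[-0.004,-0.007,0.011],"delta_rot":[0.072,-0.033,0.052],"gripper":0},{"linear":[0,-0.022,0.002],"delta_rot":[0.085,0,0.049],"gripper":0},{"linear":[-0.001,-0.021,0.004],"delta_rot":[0.085,0,0.049],"gripper":0},{"linear":[-0.002,-0.021,0.006],"delta_rot":[0.085,0,0.049],"gripper":0},{"linear":[-0.003,-0.02,0.008],"delta_rot":[0.085,0,0.049],"gripper":0},{"linear":[-0.004,-0.019,0.009],"delta_rot":[0.085,0,0.049],"gripper":0}]'
python3 - <<'E'
from h import *
print(np.round(r.sense()['joints'],1))
s=capture("side");t=capture("top")
cv2.imwrite("pics/s3.png",cv2.resize(s["img"][150:290,220:420],None,fx=4,fy=4,interpolation=cv2.INTER_CUBIC))
cv2.imwrite("pics/t3.png",cv2.resize(t["img"][100:260,200:400],None,fx=3.6,fy=3.6,interpolation=cv2.INTER_CUBIC))
E
```

```text
time_s: 8.3
tcp_pos: [0.5107, 0.0634, 0.1431]
ee_rot: [[-0.502, 0.012, 0.865], [-0.003, 1.0, -0.015], [-0.865, -0.01, -0.502]]
wrist_force: [-0.2, 1.4, -0.2]
gripper_width: 0.006
[ -19.1   11.8  -56.3 -154.9  -39.4   80.1]
```

```bash
sleep 1
```

```text
(no output)
```

View pics/s3.png

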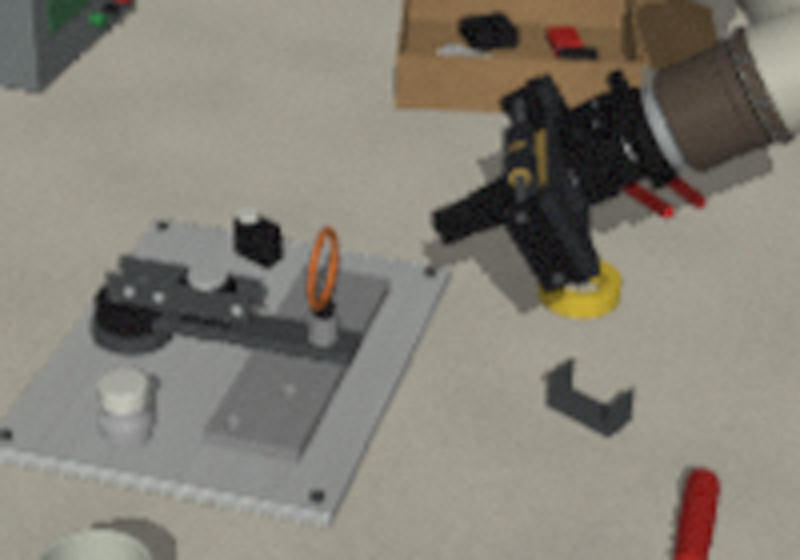

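View pics/t3.png

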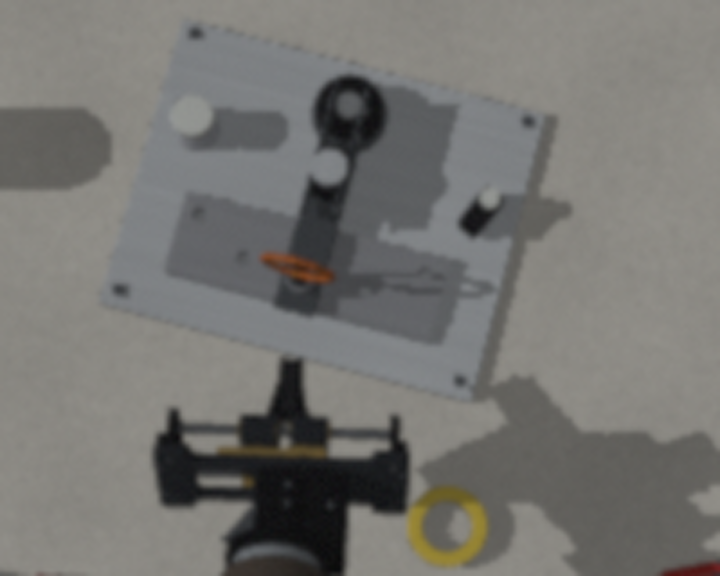

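Both views show the closed fingers in front of the stand, pointing at the ring, with nothing disturbed. The fingertip is at (291,358) in the top zoom and (437,222) in the side zoom. I'll check the tip pixels against the reported TCP for calibration bias, then compute the insertion.

Run:
```python
from h import *
s=capture("side");t=capture("top")
print("cross tip",cross(t,(200+291/3.6-.4,100+360/3.6-.4),s,(220+440/4-.4,150+222/4-.4)))
p=np.array(r.sense()["tcp_pos"]);print(p,"proj top",proj(t,p),"side",proj(s,p))
from cart import *
rc=np.array([.598,.0605,.105]);R=Rt(0,-30,180);z=R[:,2]
rows([(rc-z*.045,R,3),(rc+z*.028,R,4)])
```

```text
cross tip (array([0.51274462, 0.06397335, 0.14940802]), np.float64(0.0062050200245185655))
[0.50792605 0.06578913 0.14178592] proj top (np.float64(279.7697976413367), np.float64(202.67833401166226)) side (np.float64(330.1090663527422), np.float64(207.4515642113146))
[ -19   14  -55 -155  -40   80] [0.525 0.064 0.137] [ 0.86 -0.   -0.5 ] 0.16 [0.71 0.32 0.29]
[ -18   16  -53 -156  -40   80] [0.542 0.062 0.132] [ 0.87 -0.   -0.5 ] 0.15 [0.7  0.31 0.29]
[ -18   18  -51 -156  -41   81] [0.559 0.06  0.128] [ 0.87  0.   -0.5 ] 0.14 [0.7  0.3  0.28]
[ -17   20  -50 -158  -42   82] [0.575 0.06  0.118] [ 0.87  0.   -0.5 ] 0.18 [0.69 0.29 0.27]
[ -16   23  -49 -159  -43   83] [0.591 0.06  0.109] [ 0.87  0.   -0.5 ] 0.17 [0.68 0.28 0.26]
[ -16   25  -48 -160  -44   83] [0.606 0.06  0.1  ] [ 0.87  0.   -0.5 ] 0.16 [0.67 0.27 0.25]
[ -15   27  -46 -161  -44   84] [0.622 0.06  0.091] [ 0.87  0.   -0.5 ] 0.15 [0.66 0.26 0.24]
[-0.005, -0.002, 0.017] [-0.002, -0.002, 0.002]
[-0.005, -0.002, 0.017] [-0.002, -0.002, 0.002]
[-0.004, -0.002, 0.017] [-0.002, -0.002, 0.002]
[0.0, -0.0, 0.018] [-0.0, 0.0, 0.0]
[-0.0, -0.0, 0.018] [0.0, -0.0, -0.0]
[-0.0, -0.0, 0.018] [0.0, -0.0, -0.0]
[0.0, 0.0, 0.018] [0.0, -0.0, 0.0]
```

```bash
python3 -m crank '[{"linear":[-0.005,-0.002,0.017],"delta_rot":[0,0,0],"gripper":0},{"linear":[-0.005,-0.002,0.017],"delta_rot":[0,0,0],"gripper":0},{"linear":[-0.004,-0.001,0.017],"delta_rot":[0,0,0],"gripper":0},{"linear":[0,0,0.008],"delta_rot":[0,0,0],"gripper":0},{"linear":[0,0,0],"delta_rot":[0,0,0],"gripper":0}]'
python3 - <<'E'
from h import *
print(r.sense()["tcp_pos"])
s=capture("side");t=capture("top")
a=cv2.resize(s["img"][180:270,260:370],None,fx=5,fy=5,interpolation=cv2.INTER_CUBIC)
b=cv2.resize(t["img"][130:240,230:340],None,fx=4.09,fy=4.09,interpolation=cv2.INTER_CUBIC)
a=cv2.resize(a,(400,327));b=cv2.resize(b,(390,390));c=np.zeros((390,800,3),np.uint8);c[:327,:400]=a;c[:,410:]=b
cv2.imwrite("pics/c4.png",c)
E
```

```text
time_s: 9.12
tcp_pos: [0.5642, 0.0609, 0.1225]
ee_rot: [[-0.508, 0.004, 0.861], [-0.004, 1.0, -0.007], [-0.861, -0.006, -0.508]]
wrist_force: [-0.5, 0.4, -1.4]
gripper_width: 0.006
[0.56418388 0.06086021 0.12247836]
```

```bash
sleep 1
```

```text
(no output)
```

View pics/c4.png

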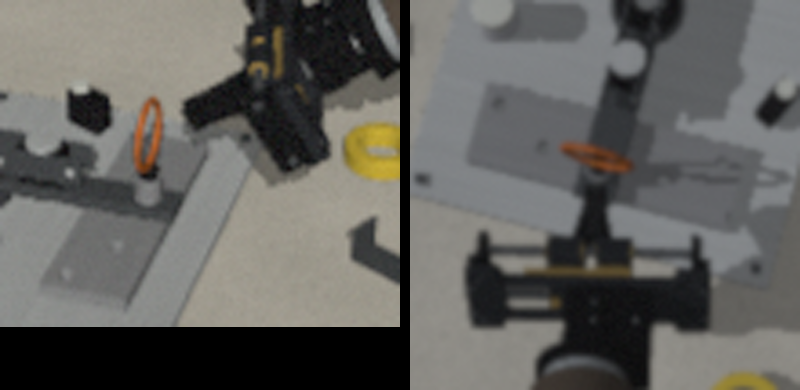

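The finger is lined up with the opening in both views, so I'll insert it.

```bash
python3 -m crank '[{"linear":[0,0,0.016],"delta_rot":[0,0,0],"gripper":0},{"linear":[0,0,0.016],"delta_rot":[0,0,0],"gripper":0},{"linear":[0,0,0.016],"delta_rot":[0,0,0],"gripper":0},{"linear":[0,0,0.016],"delta_rot":[0,0,0],"gripper":0},{"linear":[0,0,0],"delta_rot":[0,0,0],"gripper":0}]'
cat > pic.py <<'E'
from h import *
import sys
print(r.sense()["tcp_pos"],r.sense()["wrist_force"],r.sense()["time_s"])
s=capture("side");t=capture("top")
a=cv2.resize(s["img"][180:270,260:370],(400,327),interpolation=cv2.INTER_CUBIC)
b=cv2.resize(t["img"][130:240,230:340],(390,390),interpolation=cv2.INTER_CUBIC);c=np.zeros((390,800,3),np.uint8);c[:327,:400]=a;c[:,410:]=b
cv2.imwrite(f"pics/{sys.argv[1]}.png",c)
for n,c,b in(("s",s,(280,190,325,250)),("t",t,(260,150,320,195))):
    m=orange(c,b);ys,xs=np.nonzero(m);print(n,len(xs),xs.min(),xs.max(),ys.min(),ys.max())
E
python3 pic.py c5
```

```text
time_s: 9.85
tcp_pos: [0.6201, 0.0602, 0.0901]
ee_rot: [[-0.507, 0.004, 0.862], [-0.004, 1.0, -0.007], [-0.862, -0.007, -0.507]]
wrist_force: [-0.7, -0.1, -0.6]
gripper_width: 0.005
[0.62010275 0.0602213  0.09005842] [-0.70498928 -0.14237864 -0.60162411] 9.85
s 93 296 322 197 227
t 73 272 291 170 188
```

```bash
sleep 2
```

```text
(no output)
```

View pics/c5.png

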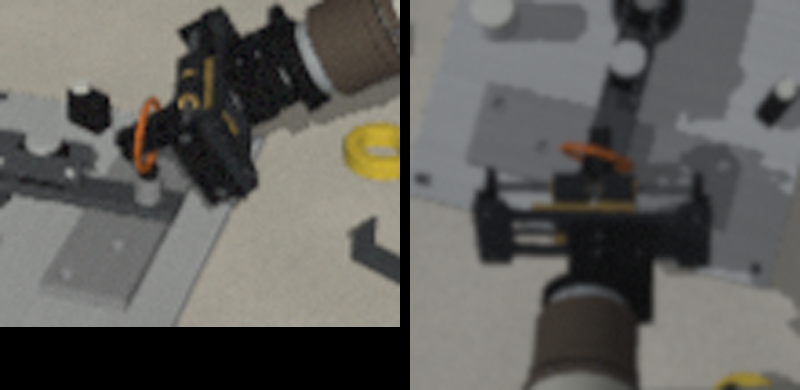

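The finger is through the ring and its tip shows beyond it, with no contact force. Lifting in small steps while watching the force.

```bash
python3 -m crank '[{"linear":[-0.0026,0,-0.0015],"delta_rot":[0,0,0],"gripper":0},{"linear":[-0.0026,0,-0.0015],"delta_rot":[0,0,0],"gripper":0},{"linear":[-0.0026,0,-0.0015],"delta_rot":[0,0,0],"gripper":0},{"linear":[-0.0026,0,-0.0015],"delta_rot":[0,0,0],"gripper":0}]'
python3 -m crank '[{"linear":[-0.0026,0,-0.0015],"delta_rot":[0,0,0],"gripper":0}]'
python3 -m crank '[{"linear":[-0.0026,0,-0.0015],"delta_rot":[0,0,0],"gripper":0}]'
```

```text
time_s: 10.45
tcp_pos: [0.6181, 0.0606, 0.1021]
ee_rot: [[-0.51, 0.004, 0.86], [-0.004, 1.0, -0.007], [-0.86, -0.007, -0.51]]
wrist_force: [-0.9, 0.7, -3.9]
gripper_width: 0.005
time_s: 10.58
tcp_pos: [0.6183, 0.0606, 0.105]
ee_rot: [[-0.509, 0.004, 0.86], [-0.004, 1.0, -0.007], [-0.86, -0.007, -0.509]]
wrist_force: [-1.0, -0.2, -4.2]
gripper_width: 0.006
time_s: 10.7
tcp_pos: [0.6183, 0.0606, 0.108]
ee_rot: [[-0.509, 0.004, 0.861], [-0.004, 1.0, -0.007], [-0.861, -0.007, -0.509]]
wrist_force: [-2.5, 0.7, -4.8]
gripper_width: 0.008
```

```bash
python3 -m crank '[{"linear":[-0.0026,0,-0.0015],"delta_rot":[0,0,0],"gripper":0},{"linear":[-0.0022,0,-0.0013],"delta_rot":[0,0,0],"gripper":0},{"linear":[0,0,0],"delta_rot":[0,0,0],"gripper":0}]'; python3 pic.py c6
python3 -c "
from h import *
s=capture('side');print([(z,proj(s,(.5985,.0605,z))) for z in (.137,.142,.147,.152,.157)])"
```

```text
time_s: 11.08
tcp_pos: [0.6187, 0.0606, 0.1141]
ee_rot: [[-0.508, 0.004, 0.861], [-0.004, 1.0, -0.007], [-0.861, -0.007, -0.508]]
wrist_force: [-2.7, -0.2, -6.0]
gripper_width: 0.007
[0.61866073 0.06057519 0.1140624 ] [-2.66076187 -0.23820531 -6.02136393] 11.075
s 102 296 324 190 223
t 82 270 291 170 187
[(0.137, (np.float64(300.07097676290715), np.float64(206.94251562255567))), (0.142, (np.float64(300.06458071553936), np.float64(205.5303325121823))), (0.147, (np.float64(300.05816201204624), np.float64(204.11314715656013))), (0.152, (np.float64(300.05172053183514), np.float64(202.6909329300483))), (0.157, (np.float64(300.0452561534561), np.float64(201.2636630177084)))]
```

```bash
sleep 2
```

```text
(no output)
```

View pics/c6.png

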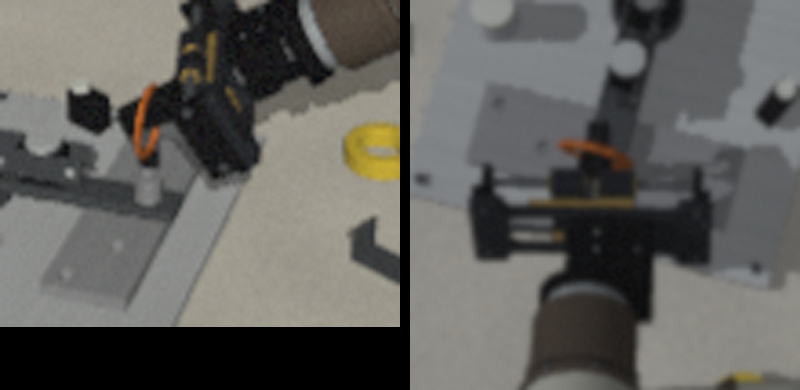

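The ring's lower edge rose 4 px (about 14 mm) and the force is 6 N, so the pin is clear of the hole and below its stop. Now I'll swing towards -y along the arc, about 15° first.

```bash
python3 -m crank '[{"linear":[0.0003,-0.0025,-0.0005],"delta_rot":[0,0,0],"gripper":0},{"linear":[0.0005,-0.0046,-0.0008],"delta_rot":[0,0,0],"gripper":0},{"linear":[0.0005,-0.0046,-0.0008],"delta_rot":[0,0,0],"gripper":0},{"linear":[0.0004,-0.0046,-0.0006],"delta_rot":[0,0,0],"gripper":0},{"linear":[0.0003,-0.0046,-0.0004],"delta_rot":[0,0,0],"gripper":0}]'
python3 -m crank '[{"linear":[0.0003,-0.0046,-0.0004],"delta_rot":[0,0,0],"gripper":0},{"linear":[0,-0.0046,0],"delta_rot":[0,0,0],"gripper":0},{"linear":[0,-0.0046,0],"delta_rot":[0,0,0],"gripper":0},{"linear":[0,-0.0046,0],"delta_rot":[0,0,0],"gripper":0},{"linear":[0,0,0],"delta_rot":[0,0,0],"gripper":0}]'
sed -i 's/230:340/240:350/' pic.py; python3 pic.py c7
```

```text
time_s: 11.85
tcp_pos: [0.6164, 0.0387, 0.1151]
ee_rot: [[-0.505, 0.005, 0.863], [-0.003, 1.0, -0.008], [-0.863, -0.007, -0.505]]
wrist_force: [0.4, 0.5, -5.2]
gripper_width: 0.007
time_s: 12.48
tcp_pos: [0.6153, 0.0204, 0.1148]
ee_rot: [[-0.506, 0.005, 0.862], [-0.003, 1.0, -0.008], [-0.862, -0.007, -0.506]]
wrist_force: [-0.1, -1.3, -6.6]
gripper_width: 0.006
[0.61530418 0.02043167 0.11477434] [-0.05147657 -1.26748893 -6.58309184] 12.475
s 62 301 324 192 216
t 81 286 305 172 189
```

```bash
sleep 4
```

```text
(no output)
```

View pics/c7.png

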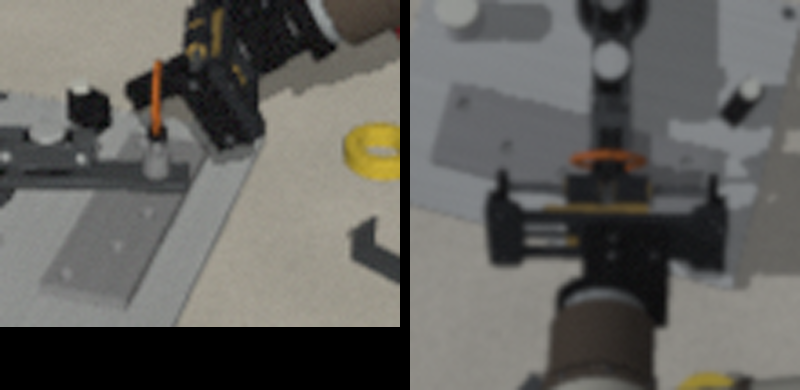

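Arm swung about 15° and is now nearly aligned with world x; three holes on its left are exposed. The ring is still lifted. The remaining ~5° next.

```bash
python3 -m crank '[{"linear":[-0.0001,-0.004,0.0002],"delta_rot":[0,0,0],"gripper":0},{"linear":[-0.0002,-0.004,0.0003],"delta_rot":[0,0,0],"gripper":0},{"linear":[-0.0002,-0.004,0.0003],"delta_rot":[0,0,0],"gripper":0},{"linear":[-0.0001,-0.002,0.0002],"delta_rot":[0,0,0],"gripper":0},{"linear":[0,0,0],"delta_rot":[0,0,0],"gripper":0}]'
cat > ang.py <<'E'
from h import *
t=capture("top");s=capture("side")
m=orange(t,(265,150,325,182));ys,xs=np.nonzero(m);u,v=(xs.min()+xs.max())/2,ys.mean()
print(r.sense()["time_s"],xs.min(),xs.max(),u,v,np.polyfit(xs,ys,1)[0],"ring xy at z.104/.118",[plane(t,u,v,z)[:2] for z in(.104,.118)])
E
python3 ang.py;python3 pic.py c8
```

```text
time_s: 13.2
tcp_pos: [0.6155, 0.0069, 0.1142]
ee_rot: [[-0.508, 0.005, 0.861], [-0.004, 1.0, -0.007], [-0.861, -0.007, -0.508]]
wrist_force: [-3.4, -0.9, -4.9]
gripper_width: 0.003
13.3 290 310 300.0 173.92307692307693 -0.05908816469583378 ring xy at z.104/.118 [array([0.59977581, 0.00988277]), array([0.59714589, 0.00979992])]
[0.6156139  0.0070363  0.11423365] [-4.39142808 -0.58319048 -4.65206531] 13.3
s 65 302 320 190 214
t 89 289 310 172 189
```

```bash
sleep 4
```

```text
(no output)
```

View pics/c8.png

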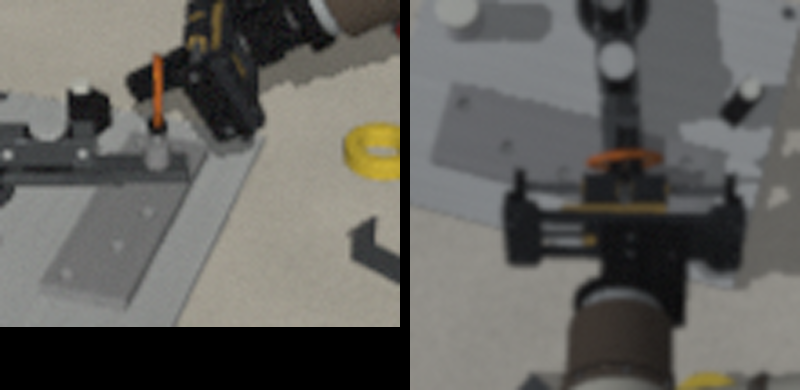

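The ring has moved ~52 mm of the 55 mm needed. Another 3 mm, then lower.

```bash
python3 -m crank '[{"linear":[-0.0001,-0.002,0.0002],"delta_rot":[0,0,0],"gripper":0},{"linear":[-0.0001,-0.0015,0.0002],"delta_rot":[0,0,0],"gripper":0},{"linear":[0,0,0],"delta_rot":[0,0,0],"gripper":0}]'
python3 ang.py
python3 -m crank '[{"linear":[0.003,0,0.0018],"delta_rot":[0,0,0],"gripper":0},{"linear":[0.003,0,0.0018],"delta_rot":[0,0,0],"gripper":0},{"linear":[0,0,0],"delta_rot":[0,0,0],"gripper":0}]'
python3 -m crank '[{"linear":[0.0026,0,0.0015],"delta_rot":[0,0,0],"gripper":0},{"linear":[0.0026,0,0.0015],"delta_rot":[0,0,0],"gripper":0},{"linear":[0,0,0],"delta_rot":[0,0,0],"gripper":0}]'
python3 pic.py c9;python3 ang.py
```

```text
time_s: 13.78
tcp_pos: [0.6159, 0.0038, 0.1141]
ee_rot: [[-0.508, 0.004, 0.861], [-0.004, 1.0, -0.007], [-0.861, -0.007, -0.508]]
wrist_force: [-6.1, -0.4, -5.7]
gripper_width: 0.005
13.875 292 311 301.5 173.86153846153846 -0.07634896063688708 ring xy at z.104/.118 [array([0.60005492, 0.00542507]), array([0.59742198, 0.00539061])]
time_s: 14.25
tcp_pos: [0.616, 0.0037, 0.1071]
ee_rot: [[-0.508, 0.004, 0.862], [-0.004, 1.0, -0.007], [-0.862, -0.007, -0.508]]
wrist_force: [-6.2, -0.5, -4.4]
gripper_width: 0.005
time_s: 14.62
tcp_pos: [0.6169, 0.0035, 0.102]
ee_rot: [[-0.506, 0.004, 0.863], [-0.004, 1.0, -0.007], [-0.863, -0.007, -0.506]]
wrist_force: [-5.8, 0.4, -4.6]
gripper_width: 0.007
[0.61688634 0.00345548 0.1020179 ] [-5.84838928  0.38102437 -4.565199  ] 14.625
s 62 302 324 193 217
t 85 291 311 172 189
14.825 291 311 301.0 174.73529411764707 -0.12024198156893925 ring xy at z.104/.118 [array([0.59738238, 0.00685999]), array([0.59477844, 0.00680995])]
```

```bash
sleep 5
```

```text
(no output)
```

View pics/c9.png

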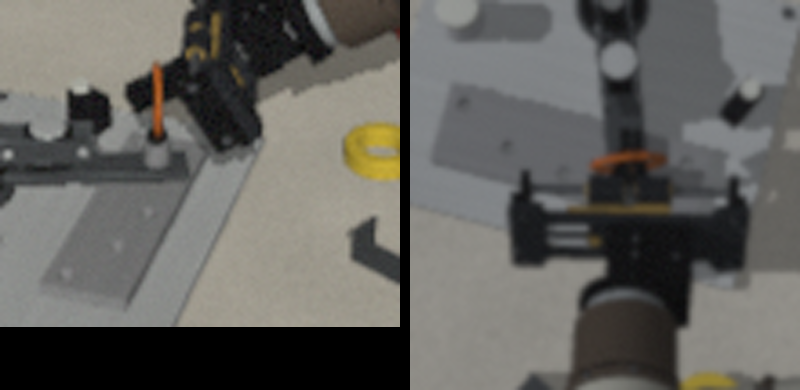

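Still carrying the spring load (4.6 N) with the ring about 8 mm lower in the picture. There is some backward force, so I'll continue down with a slight backing-off.

```bash
python3 -m crank '[{"linear":[0.0031,0,0.0006],"delta_rot":[0,0,0],"gripper":0},{"linear":[0.0031,0,0.0006],"delta_rot":[0,0,0],"gripper":0},{"linear":[0,0,0],"delta_rot":[0,0,0],"gripper":0}]'
python3 -m crank '[{"linear":[0.0026,0,0.0015],"delta_rot":[0,0,0],"gripper":0},{"linear":[0.0026,0,0.0015],"delta_rot":[0,0,0],"gripper":0},{"linear":[0,0,0],"delta_rot":[0,0,0],"gripper":0}]'
python3 pic.py c10;python3 ang.py
```

```text
time_s: 15.2
tcp_pos: [0.616, 0.0028, 0.0969]
ee_rot: [[-0.503, 0.005, 0.864], [-0.003, 1.0, -0.008], [-0.864, -0.007, -0.503]]
wrist_force: [-0.5, 0.5, -0.6]
gripper_width: 0.003
time_s: 15.58
tcp_pos: [0.6144, 0.0034, 0.0894]
ee_rot: [[-0.507, 0.005, 0.862], [-0.003, 1.0, -0.007], [-0.862, -0.006, -0.507]]
wrist_force: [0.0, -0.1, -0.1]
gripper_width: 0.007
[0.61443363 0.00338988 0.08936779] [ 0.001622   -0.14035175 -0.09082008] 15.575
s 69 302 320 190 217
t 76 291 311 172 191
15.775 291 311 301.0 174.671875 -0.09071844486915345 ring xy at z.104/.118 [array([0.59757406, 0.00686379]), array([0.59496804, 0.00681371])]
```

```bash
sleep 4
```

```text
(no output)
```

View pics/c10.png

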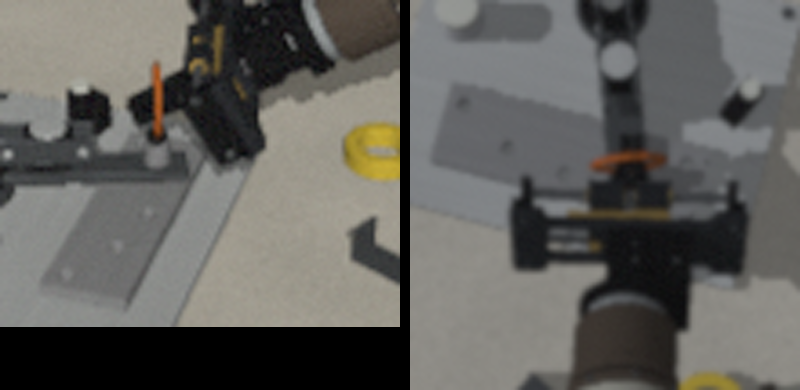

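Contact is gone. The ring's top edge only fell about 2 px (7–8 mm) from the lifted position, so the pin may be resting on the plate. I'll measure its lift.

Run:
```python
from h import *
s=capture("side")
h=cv2.cvtColor(s["img"],cv2.COLOR_BGR2HSV)
for v in range(192,222):
    print(v,[(u,tuple(int(x) for x in s["img"][v,u])) for u in range(300,307)])
for l in(0,.008):print(l,proj(s,(.5955,.006,.137+l)),proj(s,(.5955,.006,.071+l)))
print("old",proj(s,(.5985,.0605,.137)),proj(s,(.5985,.0605,.071)),"obs 207,227")
```

```text
192 [(300, (144, 156, 160)), (301, (144, 156, 162)), (302, (142, 154, 158)), (303, (143, 156, 161)), (304, (144, 155, 161)), (305, (144, 155, 161)), (306, (142, 153, 158))]
193 [(300, (142, 153, 159)), (301, (141, 154, 159)), (302, (140, 152, 157)), (303, (144, 156, 160)), (304, (142, 153, 158)), (305, (141, 153, 157)), (306, (143, 153, 159))]
194 [(300, (143, 155, 159)), (301, (141, 154, 159)), (302, (142, 153, 159)), (303, (144, 155, 160)), (304, (144, 156, 160)), (305, (142, 153, 159)), (306, (139, 152, 157))]
195 [(300, (144, 156, 161)), (301, (142, 155, 159)), (302, (139, 151, 155)), (303, (144, 155, 159)), (304, (144, 156, 160)), (305, (144, 158, 162)), (306, (147, 158, 163))]
196 [(300, (142, 154, 157)), (301, (142, 156, 159)), (302, (127, 141, 153)), (303, (124, 139, 149)), (304, (139, 151, 157)), (305, (145, 157, 162)), (306, (144, 156, 161))]
197 [(300, (140, 152, 155)), (301, (134, 146, 153)), (302, (91, 109, 137)), (303, (90, 109, 133)), (304, (130, 141, 150)), (305, (141, 152, 156)), (306, (140, 151, 154))]
198 [(300, (141, 152, 157)), (301, (114, 129, 140)), (302, (63, 
[... 3453 characters left out ...]
04)), (302, (104, 104, 103)), (303, (105, 107, 103)), (304, (114, 112, 112)), (305, (111, 111, 111)), (306, (85, 85, 86))]
221 [(300, (100, 101, 98)), (301, (117, 118, 118)), (302, (125, 125, 124)), (303, (128, 128, 128)), (304, (122, 122, 125)), (305, (112, 110, 111)), (306, (85, 86, 86))]
0 (np.float64(302.1970416073951), np.float64(197.78085738213034)) (np.float64(302.2299675474227), np.float64(215.61430097656066))
0.008 (np.float64(302.1929493046969), np.float64(195.5643724684713)) (np.float64(302.2260541488407), np.float64(213.49471463168842))
old (np.float64(300.07097676290715), np.float64(206.94251562255567)) (np.float64(300.15333691934205), np.float64(225.12681214149038)) obs 207,227
```

Run:
```python
from h import *
a=cv2.imread("pics/side0.png");s=capture("side")["img"]
for v in range(204,234):print(v,[tuple(int(x) for x in a[v,u]) for u in range(298,304)])
b=cv2.resize(a[195:245,270:330],(395,330),interpolation=cv2.INTER_CUBIC);c=cv2.resize(s[185:235,272:332],(395,330),interpolation=cv2.INTER_CUBIC)
cv2.imwrite("pics/cmp.png",np.hstack([b,c]))
```

```text
204 [(147, 160, 164), (144, 156, 162), (144, 156, 160), (145, 156, 161), (146, 157, 163), (144, 158, 161)]
205 [(146, 158, 164), (148, 160, 164), (144, 155, 160), (144, 157, 161), (143, 155, 158), (145, 159, 162)]
206 [(143, 156, 161), (145, 157, 161), (133, 145, 151), (116, 131, 146), (112, 134, 158), (136, 151, 162)]
207 [(145, 156, 161), (134, 149, 153), (102, 119, 147), (63, 92, 137), (47, 86, 140), (101, 119, 145)]
208 [(144, 156, 162), (110, 128, 147), (62, 96, 159), (59, 91, 146), (41, 73, 118), (56, 81, 122)]
209 [(135, 148, 154), (89, 116, 160), (42, 92, 168), (104, 125, 156), (78, 100, 132), (39, 75, 137)]
210 [(120, 135, 149), (67, 102, 164), (43, 90, 157), (126, 142, 160), (106, 125, 151), (49, 89, 152)]
211 [(105, 128, 164), (50, 98, 172), (80, 104, 147), (133, 146, 153), (110, 127, 147), (54, 90, 151)]
212 [(86, 120, 181), (48, 98, 173), (113, 123, 146), (145, 147, 149), (111, 127, 144), (62, 99, 166)]
213 [(77, 115, 185), (54, 99, 167), (130, 136, 150), (134, 136, 134), (94, 110, 136), (54, 101, 175)]
214 [(66, 113, 191), (81, 110, 164), (134, 139, 144), (117, 120, 117
[... 1172 characters left out ...]
53)]
227 [(48, 60, 88), (31, 49, 86), (31, 39, 61), (29, 32, 35), (28, 28, 30), (68, 66, 69)]
228 [(63, 64, 67), (18, 21, 24), (22, 26, 29), (26, 24, 31), (24, 23, 23), (77, 80, 78)]
229 [(98, 100, 99), (77, 77, 76), (60, 60, 59), (60, 57, 59), (77, 76, 76), (97, 96, 96)]
230 [(112, 113, 114), (114, 116, 115), (111, 112, 113), (110, 110, 109), (115, 114, 115), (111, 113, 111)]
231 [(112, 114, 115), (127, 127, 126), (132, 132, 132), (131, 129, 131), (121, 123, 123), (111, 112, 110)]
232 [(116, 117, 116), (128, 128, 127), (130, 131, 130), (128, 128, 128), (123, 123, 123), (111, 110, 111)]
233 [(118, 118, 118), (127, 127, 126), (128, 127, 128), (127, 129, 127), (124, 123, 122), (109, 110, 108)]
```

```bash
sleep 3
```

```text
(no output)
```

View pics/cmp.png

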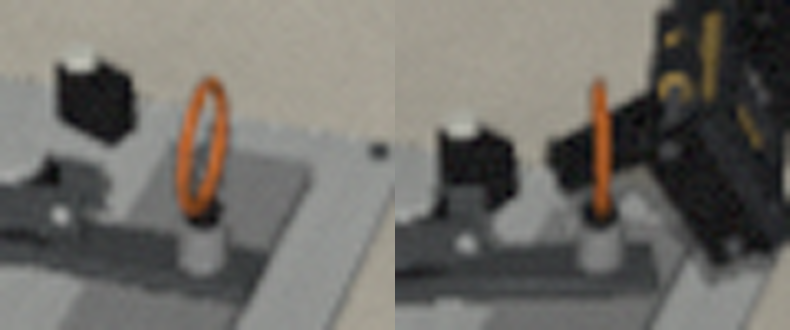

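The profiles match. Originally the ring bottom was at row 227 and the collar top at 229; now they are 217 and 219, with the ring top shifted by the same 10 rows. So the ring is as low relative to the arm as at the start, and the pin is home (8 mm lift would be ~2 px). Withdrawing along the finger axis.

```bash
python3 -m crank '[{"linear":[0,0.001,-0.008],"delta_rot":[0,0,0],"gripper":0},{"linear":[0,0.001,-0.014],"delta_rot":[0,0,0],"gripper":0},{"linear":[0,0,-0.016],"delta_rot":[0,0,0],"gripper":0},{"linear":[0,0,-0.016],"delta_rot":[0,0,0],"gripper":0},{"linear":[0,0,-0.016],"delta_rot":[0,0,0],"gripper":0},{"linear":[0,0,0],"delta_rot":[0,0,0],"gripper":0}]'
python3 -c "
from cart import *
rows([((.50,.004,.15),Rt(0,-30,180),4)])"
```

```text
time_s: 16.62
tcp_pos: [0.5532, 0.0059, 0.1266]
ee_rot: [[-0.505, 0.005, 0.863], [-0.005, 1.0, -0.008], [-0.863, -0.008, -0.505]]
wrist_force: [0.6, -0.5, 0.1]
gripper_width: 0.008
[ -26   15  -48 -142  -37   71] [0.54  0.006 0.132] [ 0.86 -0.01 -0.5 ] 0.14 [0.71 0.33 0.29]
[ -26   12  -49 -139  -36   69] [0.527 0.005 0.138] [ 0.86 -0.   -0.5 ] 0.16 [0.71 0.34 0.29]
[ -27   10  -49 -137  -34   66] [0.513 0.005 0.144] [ 0.87 -0.   -0.5 ] 0.18 [0.72 0.35 0.3 ]
[ -27    8  -49 -134  -33   63] [0.5   0.004 0.15 ] [ 0.87 -0.   -0.5 ] 0.21 [0.72 0.37 0.3 ]
[0.002, -0.001, -0.014] [-0.002, -0.001, 0.001]
[0.002, -0.001, -0.014] [-0.002, -0.001, 0.001]
[0.002, -0.001, -0.014] [-0.002, -0.001, 0.001]
[0.002, -0.001, -0.014] [-0.002, -0.001, 0.001]
```

```bash
python3 -m crank '[{"linear":[0,0,-0.014],"delta_rot":[0,0,0],"gripper":0},{"linear":[0,0,-0.014],"delta_rot":[0,0,0],"gripper":0},{"linear":[0,0,-0.014],"delta_rot":[0,0,0],"gripper":0},{"linear":[0,0,-0.014],"delta_rot":[0,0,0],"gripper":0},{"linear":[0,0,-0.014],"delta_rot":[0,0,0],"gripper":0},{"linear":[0,0,0],"delta_rot":[0,0,0],"gripper":0},{"linear":[0,0,0],"delta_rot":[0,0,0],"gripper":0}]'
python3 - <<'E'
from h import *
s=capture("side");t=capture("top")
a=s["img"];b0=cv2.imread("pics/side0.png")
for v in list(range(194,199))+list(range(214,221)):print(v,[tuple(int(x) for x in a[v,u]) for u in range(301,305)])
m=orange(t,(265,150,325,190));ys,xs=np.nonzero(m);print(xs.min(),xs.max(),ys.min(),ys.max(),plane(t,(xs.min()+xs.max())/2,ys.mean(),.104),np.polyfit(xs,ys,1))
cv2.imwrite("pics/s11.png",cv2.resize(a[150:290,200:400],(800,560),interpolation=cv2.INTER_CUBIC))
cv2.imwrite("pics/t11.png",cv2.resize(t["img"][90:290,160:420],(780,600),interpolation=cv2.INTER_CUBIC))
E
```

```text
time_s: 17.5
tcp_pos: [0.4942, 0.0064, 0.1607]
ee_rot: [[-0.506, 0.005, 0.862], [-0.003, 1.0, -0.007], [-0.862, -0.007, -0.506]]
wrist_force: [0.7, 0.3, 0.3]
gripper_width: 0.004
194 [(142, 155, 159), (143, 156, 160), (140, 152, 158), (142, 154, 158)]
195 [(137, 150, 156), (140, 153, 157), (143, 153, 158), (141, 151, 157)]
196 [(140, 152, 157), (124, 139, 151), (124, 139, 150), (138, 149, 156)]
197 [(130, 143, 150), (92, 112, 138), (87, 110, 135), (131, 145, 153)]
198 [(113, 129, 140), (70, 102, 154), (62, 96, 144), (124, 139, 152)]
214 [(112, 113, 112), (64, 85, 130), (35, 79, 146), (52, 71, 105)]
215 [(70, 72, 73), (46, 69, 115), (30, 75, 141), (29, 52, 96)]
216 [(32, 32, 32), (27, 48, 85), (29, 65, 121), (32, 52, 85)]
217 [(23, 25, 25), (28, 38, 55), (19, 40, 74), (19, 33, 49)]
218 [(34, 37, 35), (27, 29, 36), (30, 34, 45), (31, 32, 37)]
219 [(73, 74, 74), (55, 57, 54), (56, 55, 56), (72, 71, 71)]
220 [(102, 105, 106), (105, 106, 105), (106, 106, 106), (112, 110, 113)]
291 311 173 178 [0.59552998 0.00682332 0.104     ] [-4.66579483e-02  1.89412278e+02]
```

```bash
sleep 4
```

```text
(no output)
```

View pics/s11.png

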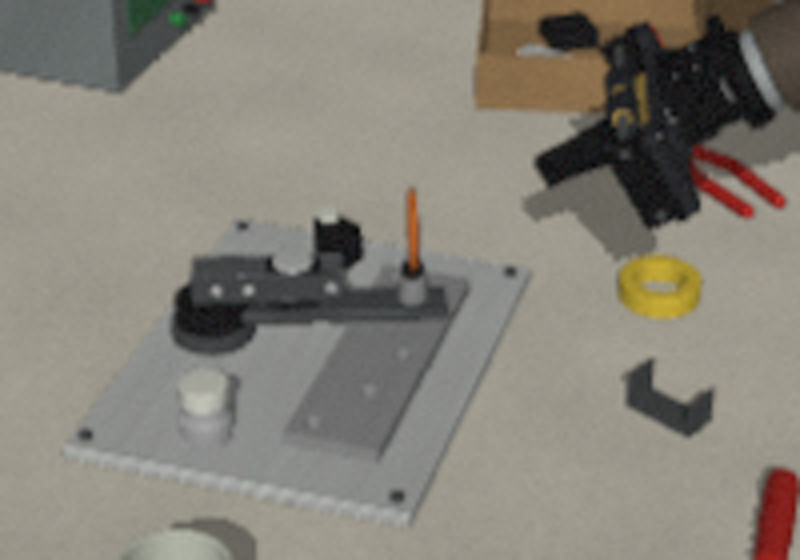

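View pics/t11.png

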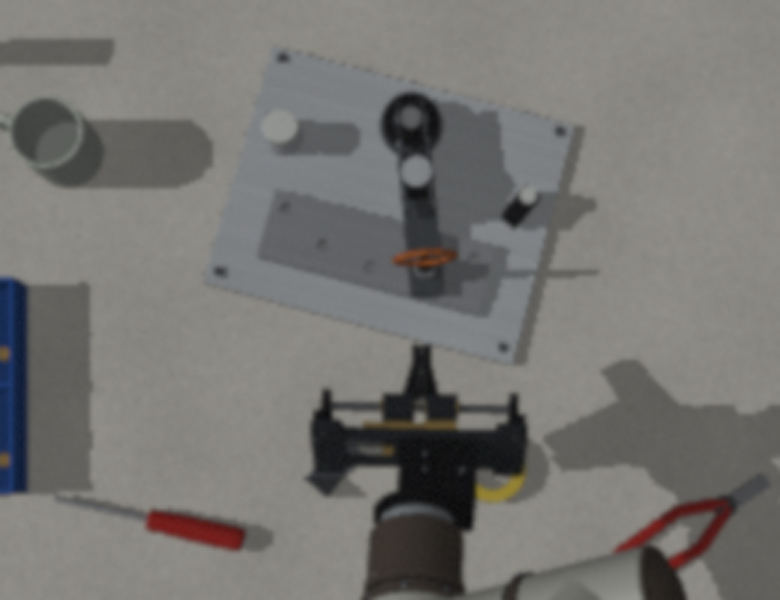

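The arm is one hole to the right, with holes 0, +1 and +2 exposed on its left and one on its right. The ring-to-collar gap is the same as at the start, and nothing else has moved. I'll back off slightly more and hand in.

```bash
python3 -m crank '[{"linear":[0,0,-0.012],"delta_rot":[0,0,0],"gripper":0},{"linear":[0,0,-0.012],"delta_rot":[0,0,0],"gripper":0},{"linear":[0,0,0],"delta_rot":[0,0,0],"gripper":0},{"linear":[0,0,0],"delta_rot":[0,0,0],"gripper":0}]'
python3 -c "
from station import r,workorder
s=r.sense();print(s['joints'],s['wrist_force'],abs(s['joint_velocities']).max());workorder.finish_job()"
```

```text
time_s: 18.1
tcp_pos: [0.4734, 0.0066, 0.1725]
ee_rot: [[-0.507, 0.005, 0.862], [-0.003, 1.0, -0.007], [-0.862, -0.006, -0.507]]
wrist_force: [-0.1, -0.1, -0.0]
gripper_width: 0.005
[ -23.40260091   -0.38687981  -47.28671338 -124.7894487   -24.14096742
   49.8012139 ] [-0.13528177 -0.1298617  -0.0213119 ] 0.356644203525908
the job is handed in; nothing more can be done
```

The job is done and handed in at 18.1 s: the pin is in the next hole towards the cardboard box, which is on the robot's right (swing −20°). I put the closed fingertips through the ring, lifted the pin about 14 mm at 6 N, swung the arm one hole and lowered the ring until the finger carried no load. I then pulled the finger straight back out.

- **Pin home:** in the last side picture the ring sits as low against the arm's collar as at the start. Its bottom is at row 217 and the collar at 219, against 227 and 229 before; a pin resting on the plate would sit about 2 px higher.
- **Right hole:** the ring moved about 54 mm sideways, against about 55 mm for one hole. The top view shows three open holes left of the arm and one to its right.
- **Bench and robot:** the other items looked undisturbed in both views. The arm finished about 5 cm outside the plate's front edge with no wrist force.

**Disagreements**
- The stand pose from the plate corners differed by several mm from the ring position, partly because of the plate's shadow. I used the ring position.
- While the ring was held at the new hole there was a backward force of up to 6 N on the finger, more than the tilt alone explains. It went when I backed off slightly while lowering.

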